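# Join the model tower on its dowels and keep it pressed

## Task

Lift the orange dowel cover off the lower tower section in the bench clamp and hang it by its loop handle on the hook of the aluminium stand, letting go of it there. Then set the loose upper tower section down over the two dowels until it sits fully home on the lower section, and press it down firmly (about 10 N); finish while still holding it pressed there, not letting go. Leave the clutter on the shelf alone.

Things in the scene. Friction and masses are not known exactly. Their poses are not given: they have to be found in the camera images.
- cover: Orange cover, 70 g: upturned tray 44 (x) x 64 (y) x 22 mm high, at first standing on the lower section, in line with it. On top a loop handle in its y-z plane: uprights at y +-21 mm, round 8 mm bar along y at z 66 mm; opening under the bar 34 mm wide, z 22 to 62 mm. Above the bar a finger tab 24 (x) x 14 (y) mm, z 68 to 98 mm, to pinch along y. Origin: centre of underside; z up
- cover_bar (a point): centre of the cover's loop bar, 66 mm above the cover's origin; axes as the cover's
- cover_tab (a point): upper part of the cover's finger tab, 92 mm above the cover's origin: with the TCP here the fingertips end 3 mm above the bar, clear of the hook's path
- stand: Fixed folded aluminium stand. From its post head (x 80, z to 193 mm) a dark steel wire hook 7 mm thick points to its -x: trough with wire axis at z 170 mm, x -8 to 12 mm, then an upturned tip at x -20 mm, top z 188 mm. Feet and base plate at x 30 to 120, y +-65 mm. Hang a bar lying along y by passing it over the tip in +x, then down. Origin: on the table under the trough; z up
- hook_seat (a point): where the centre of a bar 8 mm thick rests in the hook's trough: 177.5 mm above the stand's origin; axes as the stand's
- clamp: Black steel bench clamp, fixed, base 90 x 170 x 25 mm, jaws closing along its y on the lower tower section (up to z = 70 mm; y to +-47 mm), screw and cross bar towards its -y, to y = -100 mm. Origin: centre of its underside; z up
- tower_lower: Grey resin lower tower section 44 (x) x 64 (y) mm held rigidly in the clamp, flat top 85 mm above the table. Two brass dowels stand on its top at x = 0, y = +-18 mm: 10 mm thick, 13 mm tall, tapering at the top. Origin and axes: those of the clamp, at table height
- seat (a point): centre of the lower section's flat top, between the feet of the dowels; axes as the clamp's
- tower_upper: Light grey resin upper tower section, loose, about 160 g, 44 (x) x 64 (y) x 60 mm high with battlements from z = 48 mm up, standing upright on the table. In its underside two sockets 13 mm wide and 16 mm deep at x = 0, y = +-18 mm; it fits either way round. Flat sides to grip across its 44 mm (fingers closing along x). Origin: centre of the underside; z up
- pawn: white plastic pawn, 34 mm wide, 70 mm high, leave alone; origin: centre of its underside
- bowl: blue glass bowl, 110 mm wide, 50 mm high, leave alone; origin: centre of its underside
- hedge: plastic hedge strip on a cork base, 30 x 200 x 48 mm, long along its y, leave alone; origin: centre of its underside
- paint_jar: paint jar with red cap, 44 mm wide, 55 mm high, leave alone; origin: centre of its underside
- glue_bottle: glue bottle with orange cap, 40 mm wide, 100 mm high, leave alone; origin: centre of its underside
There are look-alikes about, which are no part of the job. There is more than one size of the cover; the one meant has the size given above. Of the things that look like the tower_upper, the smaller one is meant.

How it is judged (in metres and radians):
On the way, in this order (a step that is already met when the one before it is completed fails the run):
1. the cover hangs by its loop bar in the hook's trough, let go (distance between cover_bar and hook_seat below 0.02 m and contact force between cover and stand above 0.2 N and contact force between cover and the fingers below 0.05 N and angle between cover's own z axis and vertical below 0.6 rad and linear speed of cover below 0.15 m/s), for 0.3 s.
2. the upper section sits home on the dowels and is pressed down (horizontal distance between tower_upper and seat below 0.0035 m and z of tower_upper in the frame of seat below 0.003 m and angle between the x axis of tower_upper and the x axis of seat, either way round below 0.12 rad and angle between tower_upper's own z axis and vertical below 0.06 rad and contact force between tower_upper and tower_lower above 5 N and contact force between tower_upper and the fingers above 3 N), for 0.3 s.
At the end, for the whole second after the job is handed in: Cover hangs let go in the hook (bar within 20 mm of its rest point, tilt under 0.6 rad, nearly still); upper section seated (gap under 3 mm, centred within 3.5 mm, turned under 0.12 rad, tilt under 0.06 rad) and pressed on the lower one by the fingers with over 5 N (all of step 1 and all of step 2); the arm keeps its last pose, push and grip.
It fails at once if the pawn is displaced by more than 3 cm (distance of pawn from where it was at the start of the episode above 0.03 m).
It fails at once if the glass bowl is displaced by more than 3 cm (distance of bowl from where it was at the start of the episode above 0.03 m).
It fails at once if the hedge strip is displaced by more than 3 cm (distance of hedge from where it was at the start of the episode above 0.03 m).
It fails at once if the paint jar is displaced by more than 3 cm (distance of paint_jar from where it was at the start of the episode above 0.03 m).
It fails at once if the glue bottle is displaced by more than 3 cm (distance of glue_bottle from where it was at the start of the episode above 0.03 m).
It also fails if it takes over 54 s, if anything falls off the work surface, if the arm or the gripper's body presses on something with over 40 N, if the wrist force passes 120 N, or if a joint passes its speed limit or range.

## Robot

A 7-joint arm with a two-finger parallel gripper is mounted at the origin on the work surface. World frame = base frame: x ahead of the robot, y to its left, z up, the work surface at z = 0. Lengths are in mm, angles in rad, forces in N, time in s.
With the tool pointing down it reaches from about 350 to 900 mm from the base axis. Payload 8.1 kg.
Tool frame: the origin (TCP) lies between the finger pads, 19 mm behind the fingertips; this is the grasp point; z points along the fingers, x is the direction in which the jaws open and shut, and the axes are right-handed (so a half turn about z gives the same grasp; the last joint's range is limited). The gripper opens to 85 mm and grips with 20 to 120 N. Pads are 22 mm wide; open, the fingers measure 114 mm over their backs; the gripper's body (76 mm by 85 mm) begins 54 mm behind the grasp point. The pads swing forward as they close: fully open they stand 13 mm farther back than shut.
Start: joints at [-1.42, 0.434, 0.025, 1.573, -0.012, 1.134, -0.075], TCP at [156.954, 604.984, 250.023] pointing down, gripper open.
Joint ranges: [-2.62, 2.62], [-0.44, 2.09], [-1.27, 1.32], [0.08, 2.57], [-1.32, 4.46], [0.12, 2], [-2.74, 2.74]. Speed limits (rad/s): [2.22, 2.22, 3.01, 3.01, 3.14, 3.14, 3.14].

## Interface

Orientations are given as a rotation vector (axis times angle).
In Python, from plant import status, get_image, camera_params, order gives the robot as it stands. The module is installed in compiled form; this text tells all that it offers.
- The arm moves only by the tool drive_tool, never from a script. Its argument "steps" is a list of rows, each a list of 7 numbers: the shift along the world's x, y, z in cm, then the turn, a rotation vector about the world's x, y, z in degrees, then the opening, from 0 (shut) to 1 (fully open). A call has 1 to 8 rows; each row shifts and turns the commanded pose from where the row before left it; what a row does not reach is not made up. A row lasts 1/12 s, in which the tool goes at most 41.7 mm and 7.16 degrees, less where a joint would pass 70% of its speed; a pose out of reach is approached as far as the arm can. A call is refused whole if a number of a shift passes 4.17 or a number of a turn 7.16, either way. A call with a gripper value outside its range is refused whole. The fingers move at their own pace and stop on an object; the grip force is fixed at half the most. Time passes only in rows, so rows that do not move let the fingers close. It gives the time, the measured TCP pose, the force and the opening at its end, in the units of the state.
- status.get_obs(): the state, without advancing time (a new reading comes with each control period).
- get_image(name): name is "scene" or "side" or "wrist"; returns the picture (400x640x3 uint8, blue, green, red); there is no depth.
- camera_params(name): a dict with "fov_y" (degrees; the focal length in pixels is half the picture's height over the tangent of half this angle, whatever the lens; pixels are square), "cx", "cy" (the principal point, pixels), "distortion" ([k1, k2, p1, p2, k3] as OpenCV has them; the pictures are not rectified), "extrinsics" (4x4, takes a point from camera to world coordinates); the wrist camera has in their place "tool_from_camera" (4x4, takes a point from camera to tool coordinates, whose origin is the TCP and whose axes are the tool frame's). Camera axes: x right, y down, z forward; pixel columns grow to the right and rows downward; lengths in mm; the calibration is good to about 2 mm. A picture is of the moment at which its call begins: read the wrist's pose just before it. camera_params takes no time and is no camera call.
- order.finish_job(): hands the job in, once; it reports no verdict.
The state is a dict: "time_s": time; "q": joint angles; "joint_vel": joint speeds; "joint_torque": joint torques, N m; "ee_pos": TCP position; "eef_rot": TCP orientation; "ft_force": force on the tool from outside, world axes, zero at the start; "torque": the same for the moment, N m; "gripper_width": opening from 0.0 (shut) to 1.0 (fully open).
Only numpy, scipy, OpenCV 4.12 (cv2) and the standard library are available. Lean on these libraries where they do the work, as an engineer would, in place of code of your own. Each camera call takes 0.05 s, during which the arm holds its last target.

## Working session

There is one attempt and no reset: what is moved stays moved. The work goes in short steps, Python scripts to look and compute and a tool call to move; the robot and the scene stay as the last step left them, time stands still between calls to the robot, and variables do not carry over. Pictures are saved under pics/ and viewed, and the job is handed in when it is done.

Besides the shell and the picture viewer there is one more tool, called after "Request:" as name(argument=value, ...) on one line, values as JSON. drive_tool: Moves the arm, as the interface text tells. Its arguments: {"type":"object","properties":{"steps":{"type":"array"}},"required":["steps"]}

```bash
mkdir -p pics
cat > h.py <<'E'
import numpy as np, cv2
from plant import status, get_image, camera_params, order
from scipy.spatial.transform import Rotation as R
def K(p,h=400):
    f=h/2/np.tan(np.radians(p['fov_y'])/2); return np.array([[f,0,p['cx']],[0,f,p['cy']],[0,0,1.]])
def ext(name,p,obs=None):
    if name!='wrist': return np.array(p['extrinsics'])
    T=np.eye(4);T[:3,:3]=R.from_rotvec(obs['eef_rot']).as_matrix();T[:3,3]=obs['ee_pos']
    return T@np.array(p['tool_from_camera'])
def ray(name,uv,obs=None,E=None):
    p=camera_params(name);E=ext(name,p,obs) if E is None else E
    n=cv2.undistortPoints(np.array([[uv]],float),K(p),np.array(p['distortion'],float)).ravel()
    d=E[:3,:3]@np.array([n[0],n[1],1]);return E[:3,3],d/np.linalg.norm(d)
def atz(name,uv,z,obs=None,E=None):
    o,d=ray(name,uv,obs,E);return o+d*(z-o[2])/d[2]
def tri(rs):
    A=np.zeros((3,3));b=np.zeros(3)
    for o,d in rs:
        P=np.eye(3)-np.outer(d,d);A+=P;b+=P@o
    x=np.linalg.solve(A,b);return x,[np.linalg.norm((np.eye(3)-np.outer(d,d))@(x-o)) for o,d in rs]
def proj(name,X,obs=None,E=None):
    p=camera_params(name);E=ext(name,p,obs) if E is None else E
    i=np.linalg.inv(E);r,_=cv2.Rodrigues(i[:3,:3])
    return cv2.projectPoints(np.array(X,float).reshape(-1,1,3),r,i[:3,3],K(p),np.array(p['distortion'],float))[0].reshape(-1,2)
def crop(img,u0,v0,u1,v1,s,fn):
    cv2.imwrite(fn,cv2.resize(img[v0:v1,u0:u1],None,fx=s,fy=s,interpolation=cv2.INTER_CUBIC))
E
python3 - <<'E'
from h import *
o=status.get_obs();print(o)
for n in['scene','side','wrist']:
    im=get_image(n);cv2.imwrite(f'pics/{n}0.png',im);p=camera_params(n);print(n,p)
E
```

```text
{'time_s': 0.0, 'q': array([-1.4196294 ,  0.43523132,  0.02496082,  1.57411967, -0.01156307,
        1.13394757, -0.07513907]), 'joint_vel': array([-0.00136382, -0.00027018, -0.00035149, -0.00061605, -0.00026015,
        0.0008528 , -0.00139808]), 'joint_torque': array([ 5.69818858e-04, -6.70456910e+01,  1.02521751e+00, -3.16213524e+01,
        1.55734102e-02,  1.24448552e-02, -3.32949992e-05]), 'ee_pos': array([156.84610757, 604.5134991 , 249.21188412]), 'eef_rot': array([ 2.48391277e+00,  1.92170842e+00, -1.76408196e-03]), 'ft_force': array([-0.11960904,  0.0761505 ,  0.50521113]), 'torque': array([ 0.03209193, -0.03601641,  0.03030121]), 'gripper_width': 0.9988548961717817}
scene {'fov_y': 53.7552063349138, 'cx': 324.92334653183383, 'cy': 204.47145724105422, 'distortion': array([-0.02158048,  0.        ,  0.        ,  0.        ,  0.        ]), 'extrinsics': array([[-4.06576049e-01,  7.60362544e-01, -5.06502437e-01,
         1.15613148e+03],
       [ 9.13595692e-01,  3.34586048e-01, -2.31073770e-01,
         2.62851997e+02],
       [-6.23119076e-03, -5.56687505e-01, -8.30698618e-0
[... 480 characters left out ...]
 [ 1.12255584e-02, -6.21761353e-01, -7.83126303e-01,
         1.23432806e+03],
       [ 0.00000000e+00,  0.00000000e+00,  0.00000000e+00,
         1.00000000e+00]])}
wrist {'fov_y': 60.20660555833589, 'cx': 322.573558242417, 'cy': 198.74274537736537, 'distortion': array([-0.04919144,  0.        ,  0.        ,  0.        ,  0.        ]), 'tool_from_camera': array([[ 9.99999029e-01,  9.67362389e-04,  1.00279288e-03,
        -8.98699429e-01],
       [-1.21765571e-03,  9.56574139e-01,  2.91486594e-01,
        -7.43318280e+01],
       [-6.77272569e-04, -2.91487532e-01,  9.56574388e-01,
        -1.24161861e+02],
       [ 0.00000000e+00,  0.00000000e+00,  0.00000000e+00,
         1.00000000e+00]])}
```

View pics/scene0.png

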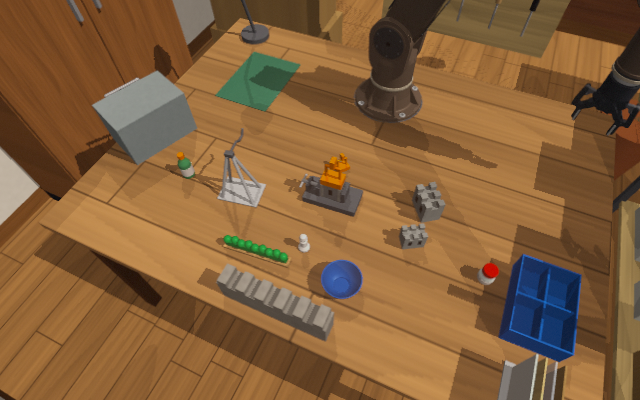

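View pics/side0.png

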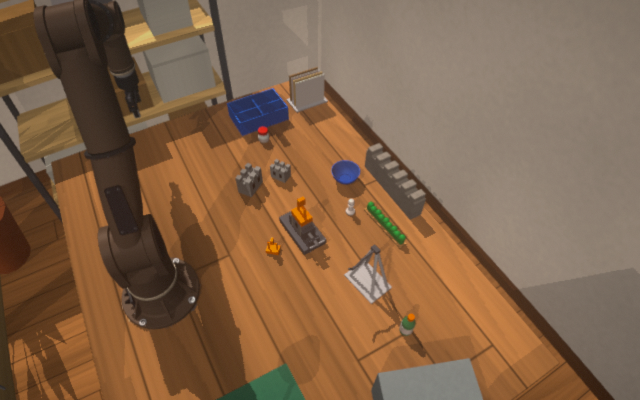

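View pics/wrist0.png

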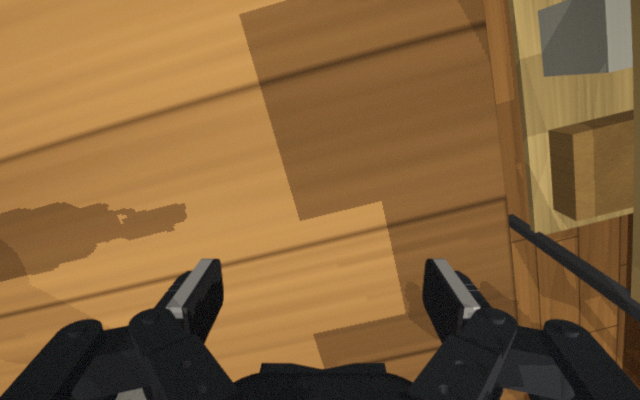

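The scene shows the clamp with an orange cover at (335,185), a second orange cover on the table (side view at 273,247), two tower look-alikes at scene (429,202) and (413,236), and the stand at (240,175). I'll enlarge both views.

Run:
```python
from h import *
s=cv2.imread('pics/scene0.png');d=cv2.imread('pics/side0.png')
crop(s,290,140,450,260,5,'pics/a.png');crop(s,200,120,300,220,6,'pics/b.png')
crop(d,225,150,345,260,6,'pics/c.png');crop(d,330,230,430,350,5,'pics/d.png')
```

```text
(no output)
```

View pics/a.png

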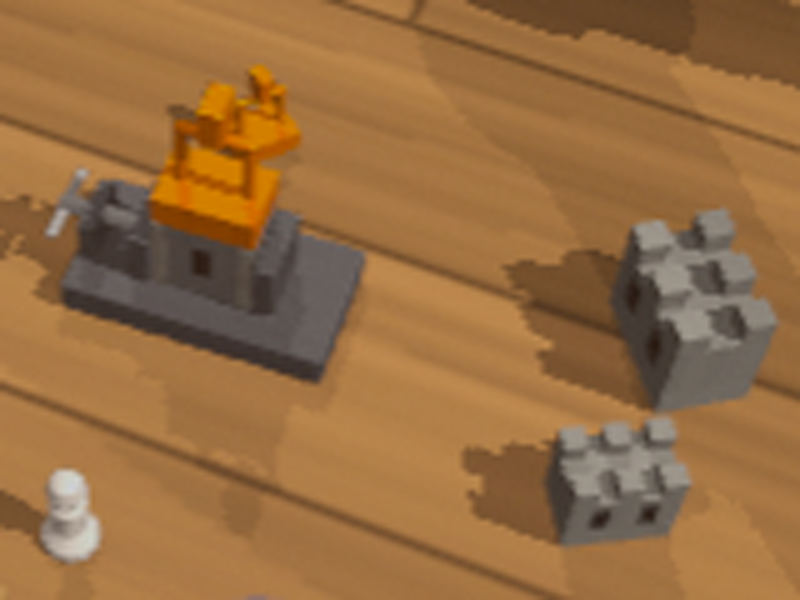

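View pics/b.png

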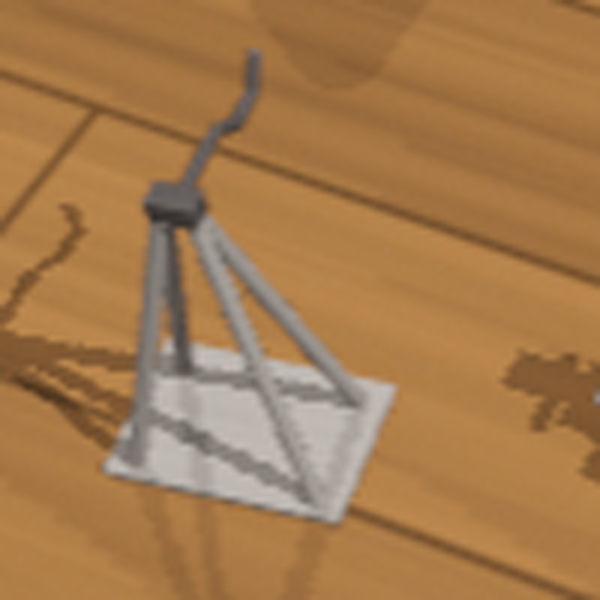

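View pics/c.png

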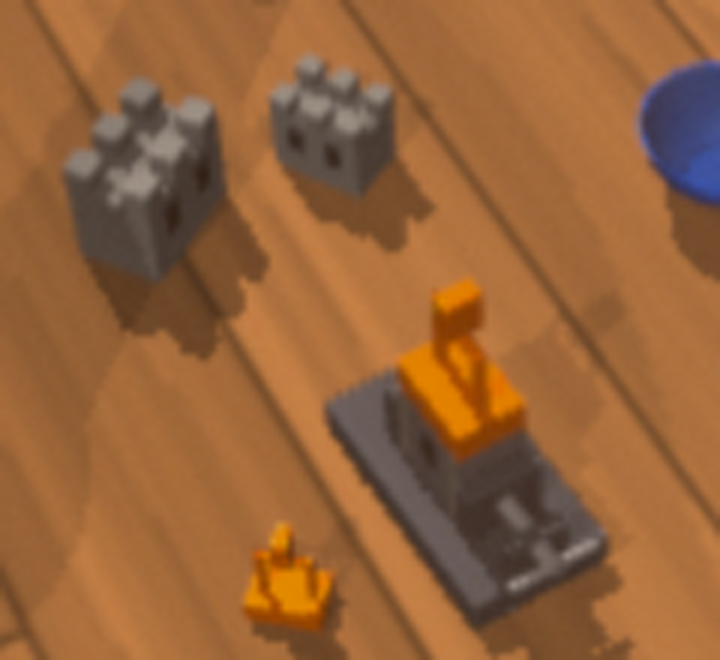

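View pics/d.png

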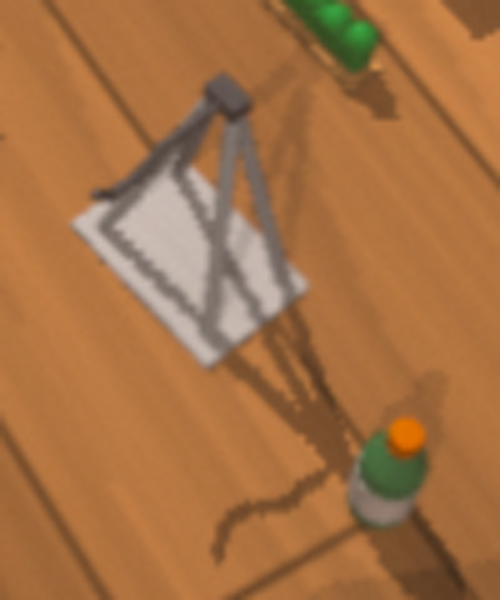

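Covers: scene (335,180), on the clamp, versus a smaller one on the table behind it at scene ~(345,165), side (273,247). The clamped one fits. Towers: (429,202) is large and (413,236) is small; the small one is meant. Next I enlarge further to read corners.

Run:
```python
from h import *
s=cv2.imread('pics/scene0.png');d=cv2.imread('pics/side0.png')
def g(img,u0,v0,u1,v1,k,fn):
    c=cv2.resize(img[v0:v1,u0:u1],None,fx=k,fy=k,interpolation=cv2.INTER_CUBIC)
    for u in range(u0,u1,10):
        cv2.line(c,((u-u0)*k,0),((u-u0)*k,6),(0,0,255),1);cv2.putText(c,str(u),((u-u0)*k,18),0,.4,(255,255,255),1)
    for v in range(v0,v1,10):
        cv2.line(c,(0,(v-v0)*k),(6,(v-v0)*k),(0,0,255),1);cv2.putText(c,str(v),(8,(v-v0)*k+4),0,.4,(255,255,255),1)
    cv2.imwrite(fn,c)
g(s,295,145,370,220,8,'pics/a1.png');g(s,395,215,435,255,14,'pics/a2.png')
g(d,275,190,335,255,9,'pics/a3.png');g(d,265,155,297,187,16,'pics/a4.png')
```

```text
(no output)
```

View pics/a1.png

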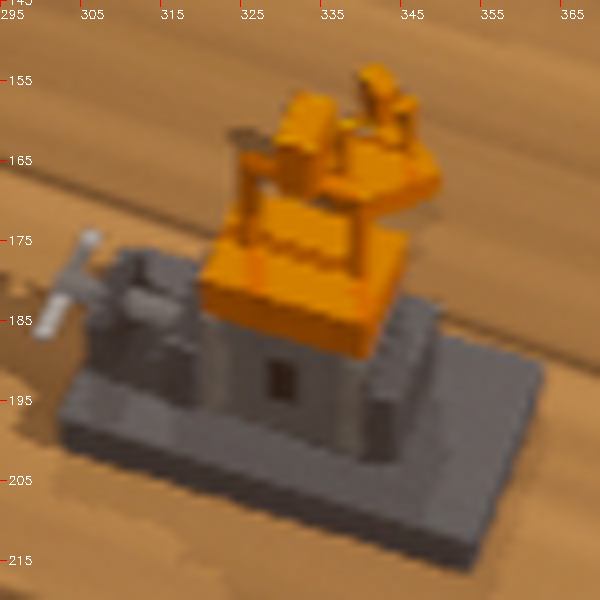

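View pics/a2.png

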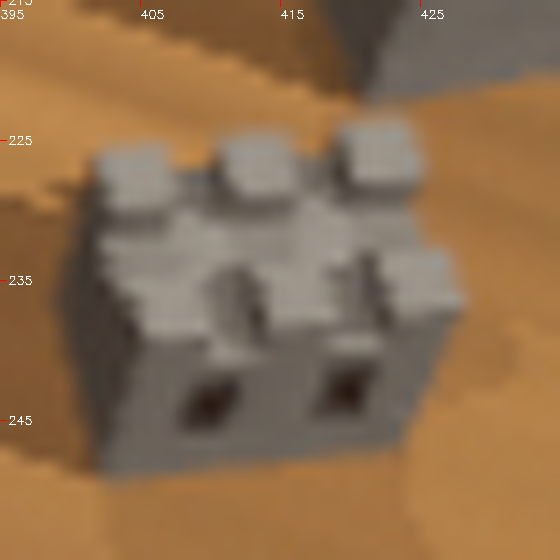

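View pics/a3.png

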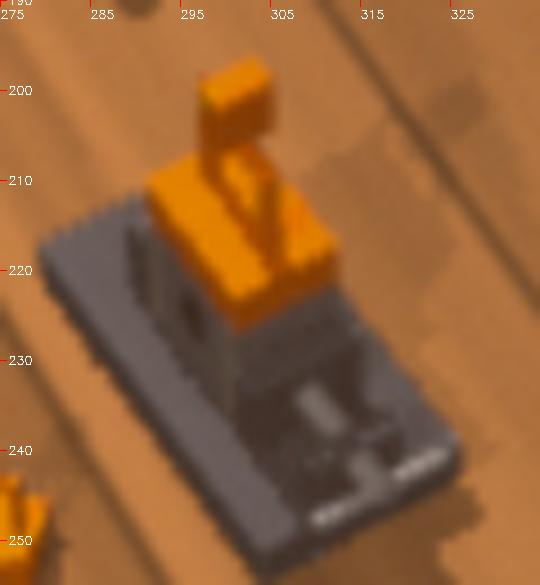

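View pics/a4.png

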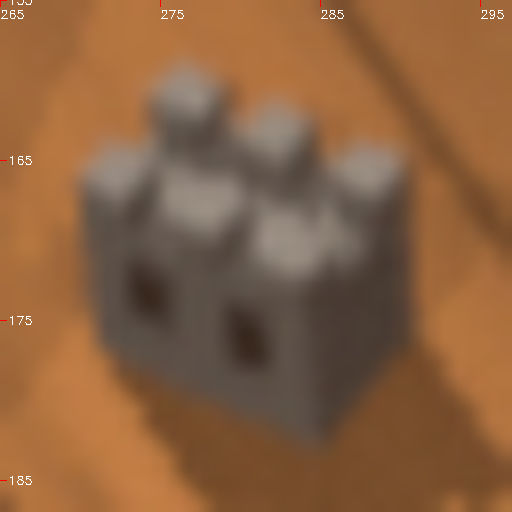

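```bash
cat > fit.py <<'E'
from h import *
from scipy.optimize import least_squares
def fit(obsl,x0,fixed=None):
    # obsl: (view, model xyz, uv)
    def w(p,X):
        c,s=np.cos(p[2]),np.sin(p[2]);return np.array([p[0]+c*X[0]-s*X[1],p[1]+s*X[0]+c*X[1],X[2]])
    def f(p): return np.concatenate([proj(v,w(p,X))[0]-uv for v,X,uv in obsl])
    r=least_squares(f,x0,loss='soft_l1');return r.x,f(r.x).reshape(-1,2).round(1)
E
cat > f1.py <<'E'
from fit import *
S,D='scene','side'
print('rough', atz(S,(335,200),50), atz(S,(413,236),30), atz(S,(240,190),0))
c=[ (S,(22,-32,107),(320.5,180)),(S,(22,32,107),(341,186)),(S,(-22,32,107),(346,175)),
 (S,(45,85,25),(354,213)),(S,(-45,85,25),(362.5,191.5)),(S,(45,-85,25),(302.5,197)),(S,(45,85,0),(353.5,216.5)),(S,(45,-85,0),(302.5,200.5)),
 (D,(-22,32,107),(291,210.5)),(D,(-22,-32,107),(301,223)),(D,(22,-32,107),(312.5,217)),(D,(-22,-32,85),(301,227)),
 (D,(-45,85,25),(279.5,218)),(D,(-45,-85,0),(304,254)),(D,(45,-85,25),(326,239)),(D,(-45,-85,25),(304,250))]
best=fit(c,[600,0,0]);print('clamp',best[0],np.degrees(best[0][2]));print(best[1].tolist())
t=[(S,(22,-32,60),(405,239)),(S,(22,32,60),(428,237)),(S,(-22,32,60),(424,224)),(S,(-22,-32,60),(402,226)),(S,(22,-32,0),(402.5,249)),(S,(22,32,0),(423,247)),
 (D,(-22,32,60),(270,166)),(D,(22,32,60),(276,159)),(D,(22,-32,60),(290,165)),(D,(-22,-32,0),(284.5,183)),(D,(-22,32,0),(271.5,177)),(D,(22,-32,0),(290.5,176))]
best=fit(t,[700,150,.3]);print('tower',best[0],np.degrees(best[0][2]));print(best[1].tolist())
# stand: sort corners: which is which found by trying yaws
uS=[(217.3,198),(255.8,207),(265.8,184.2),(227.5,177.5)]
print([atz(S,u,2).round() for u in uS]); print([atz(D,u,2).round() for u in [(344.4,274.4),(372,303.4),(391.6,287.4)]])
print('tip',tri([ray(S,(242.2,129.2)),ray(D,(349.6,268.8))]),atz(S,(242.2,129.2),188),atz(D,(349.6,268.8),188),'head',atz(S,(229.2,152.5),193),atz(D,(374.6,248.4),193))
E
python3 f1.py
```

```text
rough [541.65510581  15.50084658  50.        ] [553.78021523 262.69176205  30.        ] [ 595.936992   -289.00537383    0.        ]
clamp [ 5.05491102e+02 -7.98091535e+00  5.59542077e-02] 3.2059399475334325
[[-0.8, -0.6], [-0.4, -0.4], [-0.3, -0.7], [0.1, -0.1], [0.8, -1.6], [-1.2, -0.5], [0.1, 0.9], [-0.7, 0.6], [-0.1, -1.7], [-0.1, -0.9], [-0.1, -0.7], [0.0, -1.0], [-0.8, -2.3], [-0.1, 0.6], [0.6, -0.4], [-0.2, 0.6]]
tower [554.7137305  261.92808802  13.09160898] 750.0939417677889
[[0.0, -0.1], [-0.2, -0.3], [-0.1, -0.9], [-0.4, -0.8], [-0.9, 0.0], [0.4, -0.2], [-0.4, -0.7], [0.3, -0.9], [0.3, -0.6], [0.2, -0.6], [-0.6, -1.0], [0.5, -0.9]]
[array([ 653., -337.,    2.]), array([ 633., -210.,    2.]), array([ 544., -224.,    2.]), array([ 570., -351.,    2.])]
[array([ 544., -226.,    2.]), array([ 566., -356.,    2.]), array([ 652., -340.,    2.])]
tip (array([ 505.15574429, -297.92913261,  182.2946009 ]), [np.float64(0.9381883622330908), np.float64(0.938188362232919)]) [ 508.91511734 -293.46673376  188.        ] [ 503.75263792 -301.21258703  188.        ] head [ 604.13852705 -277.38363212  193.        ] [ 599.80595967 -281.5797458   193.        ]
```

Rough poses agree in both views and against the given sizes: clamp (505,-8) yaw 3.2°, small tower (555,262) yaw 30°, stand origin about (526,-295) yaw 10°. The tip triangulates to within 6 mm of the predicted z 188. I'll move above the clamp for a wrist view.

Request:
drive_tool(steps=[[1.6, -3.05, 0.5, 0, 0, 1, 1], [1.6, -3.05, 0.5, 0, 0, 1, 1], [1.6, -3.05, 0.5, 0, 0, 1, 1], [1.6, -3.05, 0.5, 0, 0, 1, 1], [1.6, -3.05, 0.5, 0, 0, 1, 1], [1.6, -3.05, 0.5, 0, 0, 1, 1], [1.6, -3.05, 0.5, 0, 0, 1, 1], [1.6, -3.05, 0.5, 0, 0, 1, 1]])

```text
time_s: 0.82
ee_pos: [285.4, 359.2, 290.1]
eef_rot: [-2.344, -2.092, 0.0]
ft_force: [0.6, -0.5, 0.4]
gripper_width: 1.0
```

Request:
drive_tool(steps=[[1.6, -3.05, 0.5, 0, 0, 1, 1], [1.6, -3.05, 0.5, 0, 0, 1, 1], [1.6, -3.05, 0.5, 0, 0, 1, 1], [1.6, -3.05, 0.5, 0, 0, 1, 1], [1.6, -3.05, 0, 0, 0, 1, 1], [1.6, -3.05, 0, 0, 0, 1, 1], [1.6, -3.05, 0, 0, 0, 1, 1], [1.6, -3.05, 0, 0, 0, 1, 1]])

```text
time_s: 1.48
ee_pos: [413.2, 115.3, 310.1]
eef_rot: [-2.192, -2.25, -0.001]
ft_force: [1.4, 0.0, -0.2]
gripper_width: 1.0
```

Request:
drive_tool(steps=[[1.6, -3.05, 0, 0, 0, 1, 1], [1.6, -3.05, 0, 0, 0, 0.8, 1], [1.6, -3.05, 0, 0, 0, 0, 1], [1.6, -3.05, 0, 0, 0, 0, 1], [0, 0, 0, 0, 0, 0, 1], [0, 0, 0, 0, 0, 0, 1]])

```text
time_s: 1.98
ee_pos: [477.2, -7.0, 309.8]
eef_rot: [2.162, 2.279, -0.001]
ft_force: [-0.4, -0.4, 0.0]
gripper_width: 1.001
```

Run:
```python
from h import *
import pickle
o=status.get_obs();im=get_image('wrist');cv2.imwrite('pics/w1.png',im);pickle.dump(o,open('w1.pkl','wb'))
print(o['time_s'],o['ee_pos'],o['eef_rot'],o['q'],o['ft_force'])
```

```text
1.9833 [477.24232422  -6.97194776 309.82652222] [ 2.16206856e+00  2.27890169e+00 -1.16756697e-03] [-0.53539677  0.1363442   0.50391268  1.85751535 -0.07069612  1.16575991
  1.61590327] [-0.42878884 -0.35421571  0.03190708]
```

View pics/w1.png

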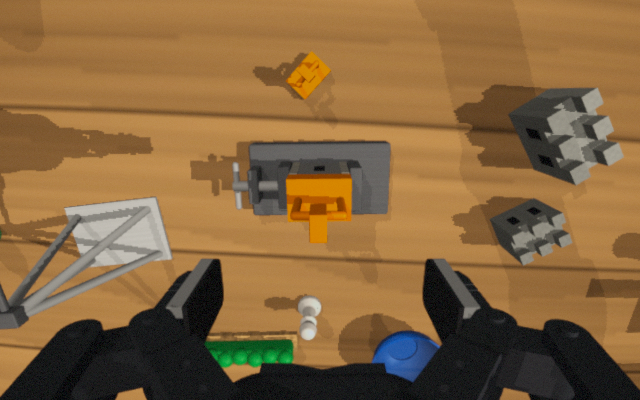

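The wrist view shows the cover at (319,200) on the clamp, the clamp base corners, the small tower at (530,230), and the stand plate at (120,232). I'll read the corners enlarged.

```bash
cat >> h.py <<'E'
def g(img,u0,v0,u1,v1,k,fn):
    c=cv2.resize(img[v0:v1,u0:u1],None,fx=k,fy=k,interpolation=cv2.INTER_CUBIC)
    for u in range(u0,u1,10):
        cv2.line(c,((u-u0)*k,0),((u-u0)*k,6),(0,0,255),1);cv2.putText(c,str(u),((u-u0)*k,18),0,.4,(255,255,255),1)
    for v in range(v0,v1,10):
        cv2.line(c,(0,(v-v0)*k),(6,(v-v0)*k),(0,0,255),1);cv2.putText(c,str(v),(8,(v-v0)*k+4),0,.4,(255,255,255),1)
    cv2.imwrite(fn,c)
E
python3 - <<'E'
from h import *
w=cv2.imread('pics/w1.png')
g(w,270,160,370,250,7,'pics/b1.png');g(w,480,190,580,270,7,'pics/b2.png');g(w,0,190,180,330,4,'pics/b3.png')
E
```

```text
(no output)
```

View pics/b1.png

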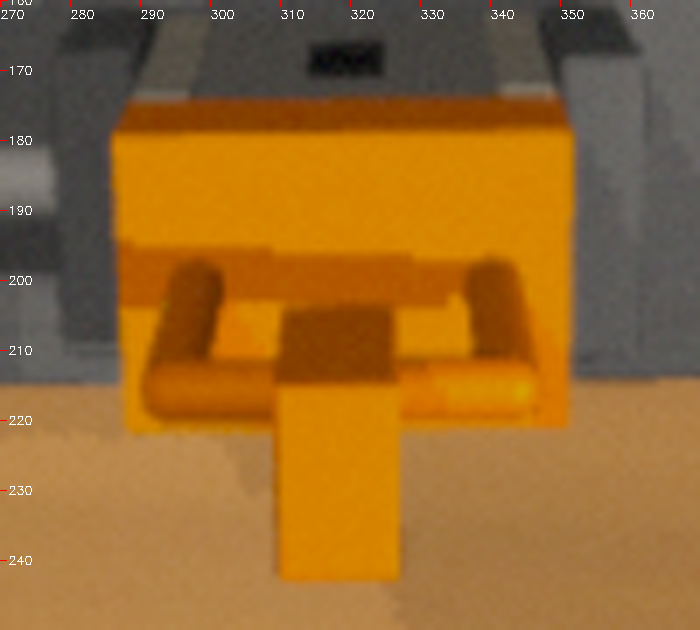

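View pics/b2.png

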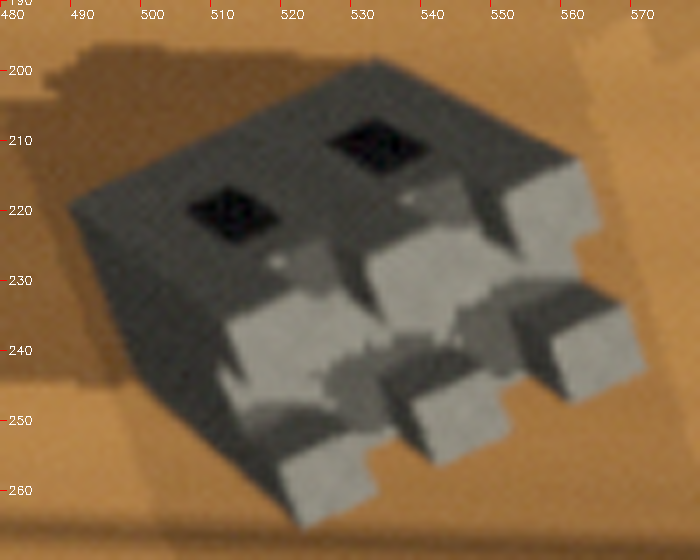

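View pics/b3.png

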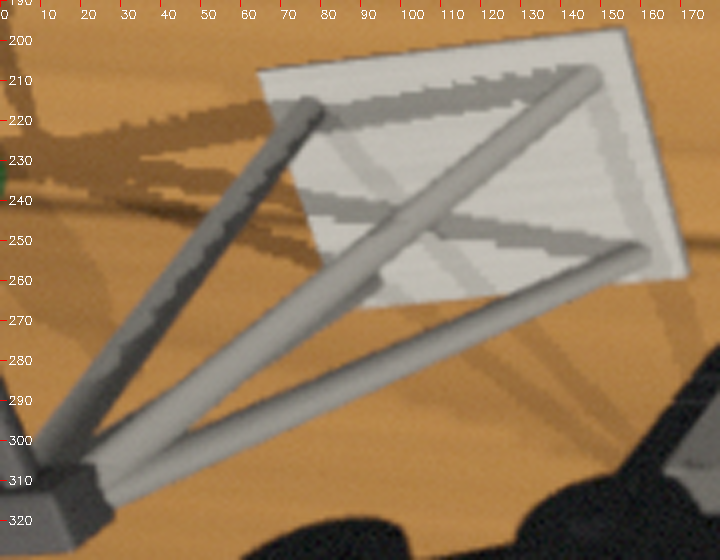

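```bash
cat > f2.py <<'E'
from fit import *
import pickle
o=pickle.load(open('w1.pkl','rb'));E=ext('wrist',camera_params('wrist'),o)
def fitw(l,x0):
    def w(p,X):
        c,s=np.cos(p[2]),np.sin(p[2]);return np.array([p[0]+c*X[0]-s*X[1],p[1]+s*X[0]+c*X[1],X[2]])
    f=lambda p:np.concatenate([proj('wrist',w(p,X),E=E)[0]-uv for X,uv in l])
    r=least_squares(f,x0,loss='soft_l1');return r.x.round(2),np.degrees(r.x[2]).round(2),f(r.x).reshape(-1,2).round(1).tolist()
print('tray',fitw([((-22,-32,107),(286,178.5)),((-22,32,107),(351.5,178.5)),((22,32,107),(350.5,221)),((22,-32,107),(288,221.5))],[505,-8,.05]))
print('tab',fitw([((-12,-7,183),(309,214.5)),((-12,7,183),(325.5,214.5)),((12,7,183),(325.5,242.5)),((12,-7,183),(310,242.5))],[505,-8,.05]))
print('tower',fitw([((-22,-32,60),(512,237)),((-22,32,60),(561,212.5)),((22,-32,60),(523,265)),((22,32,60),(571,242.5)),((-22,-32,0),(490,219)),((-22,32,0),(533,198.5)),((22,-32,0),(499.5,244))],[555,262,.5]))
for z in (0,3,5): print('stand',fitw([((30,-65,z),(64,208)),((30,65,z),(155.5,197)),((120,65,z),(172,259))],[526,-295,.17]))
print('big',atz('scene',(429,200),50))
E
python3 f2.py
```

```text
tray (array([ 5.0405e+02, -9.7800e+00,  6.0000e-02]), np.float64(3.39), [[-0.0, 0.4], [0.1, 0.0], [0.3, -0.1], [-0.5, -0.3]])
tab (array([ 5.0383e+02, -1.0210e+01,  6.0000e-02]), np.float64(3.52), [[-0.8, -0.2], [0.9, -0.3], [1.0, 0.2], [-1.2, 0.4]])
tower (array([5.5363e+02, 2.6085e+02, 5.5000e-01]), np.float64(31.24), [[-0.3, -0.5], [1.0, -0.1], [-0.2, 0.5], [0.7, 0.1], [-1.2, 0.0], [-0.0, -0.8], [-0.1, 1.2]])
stand (array([ 5.2638e+02, -2.9599e+02,  1.7000e-01]), np.float64(9.71), [[1.1, -0.0], [-0.3, 0.4], [-0.4, -0.6]])
stand (array([ 5.2522e+02, -2.9441e+02,  1.7000e-01]), np.float64(9.74), [[0.6, -0.0], [-0.3, 0.3], [-0.2, -0.3]])
stand (array([ 5.2444e+02, -2.9330e+02,  1.7000e-01]), np.float64(9.77), [[0.3, -0.1], [-0.2, 0.2], [-0.1, -0.2]])
big [429.50233257 270.38507634  50.        ]
```

Wrist-only fits agree with the fixed cameras to about 2 mm. Cover is at (504,-10) yaw 3.4°, and the tab fits its own size at z 183. I'll align and descend to the tab.

Request:
drive_tool(steps=[[1.35, -0.15, -1.0, 0, 0, 0.4, 0.6], [1.33, -0.15, -2.0, 0, 0, 0, 0.6], [0, 0, -3.0, 0, 0, 0, 0.6], [0, 0, -3.0, 0, 0, 0, 0.6], [0, 0, -2.0, 0, 0, 0, 0.6], [0, 0, -1.3, 0, 0, 0, 0.6], [0, 0, -0.9, 0, 0, 0, 0.6], [0, 0, 0, 0, 0, 0, 0.6]])

```text
time_s: 2.7
ee_pos: [502.4, -6.6, 176.4]
eef_rot: [-2.145, -2.292, 0.003]
ft_force: [0.6, -0.3, -0.3]
gripper_width: 0.604
```

Run:
```python
from h import *
o=status.get_obs();im=get_image('wrist');cv2.imwrite('pics/w2.png',im)
print(o['time_s'],o['ee_pos'],o['eef_rot'],o['ft_force'],o['gripper_width'])
```

```text
2.7 [502.42819683  -6.63986576 176.44708112] [-2.14548666 -2.29156491  0.00323057] [ 0.5807289 -0.268262  -0.2642066] 0.60390475945992
```

View pics/w2.png

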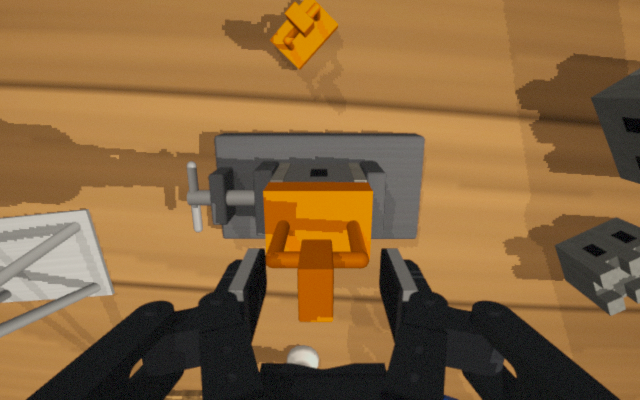

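The tab is between the fingers at (316,290), with the finger midpoint about 6 px right of it. This matches the 3 mm y offset, so I correct it and close.

Request:
drive_tool(steps=[[0.15, -0.35, 0.1, 0, 0, 0, 0.6], [0, 0, 0, 0, 0, 0, 0], [0, 0, 0, 0, 0, 0, 0], [0, 0, 0, 0, 0, 0, 0], [0, 0, 0, 0, 0, 0, 0], [0, 0, 0, 0, 0, 0, 0], [0, 0, 0, 0, 0, 0, 0], [0, 0, 0, 0, 0, 0, 0]])

```text
time_s: 3.42
ee_pos: [505.5, -11.3, 179.4]
eef_rot: [2.149, 2.291, 0.001]
ft_force: [-0.1, 0.2, 5.0]
gripper_width: 0.145
```

Request:
drive_tool(steps=[[0, 0, 0.3, 0, 0, 0, 0], [0, 0, 0.3, 0, 0, 0, 0], [0, 0, 1, 0, 0, 0, 0], [0, 0, 2, 0, 0, 0, 0], [0, 0, 2.5, 0, 0, 0, 0], [0, 0, 2.5, 0, 0, 0, 0], [0, 0, 0, 0, 0, 0, 0]])

```text
time_s: 4.0
ee_pos: [507.5, -12.0, 270.0]
eef_rot: [2.147, 2.287, 0.008]
ft_force: [1.6, -0.4, -0.2]
gripper_width: 0.147
```

Run:
```python
from h import *
import pickle
o=status.get_obs();im=get_image('wrist');cv2.imwrite('pics/w3.png',im);cv2.imwrite('pics/s3.png',get_image('scene'));cv2.imwrite('pics/d3.png',get_image('side'))
pickle.dump(o,open('w3.pkl','wb'))
print(o['time_s'],o['ee_pos'],o['eef_rot'],o['q'],o['ft_force'],o['gripper_width'])
s=cv2.imread('pics/s3.png');g(s,290,110,370,210,6,'pics/s3c.png')
```

```text
4.0 [507.47570261 -11.98841927 269.97025284] [2.1471706  2.28725838 0.00845879] [-0.49600675  0.22739481  0.50998997  1.86158683 -0.12636662  1.07714177
  1.69626503] [ 1.63765154 -0.44477067 -0.15793158] 0.14683293686742235
```

View pics/w3.png

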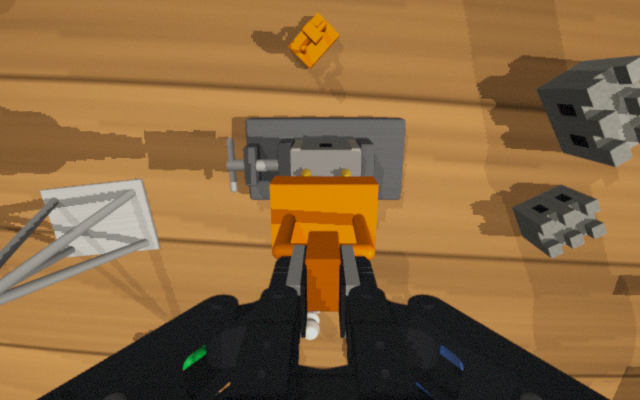

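View pics/s3.png

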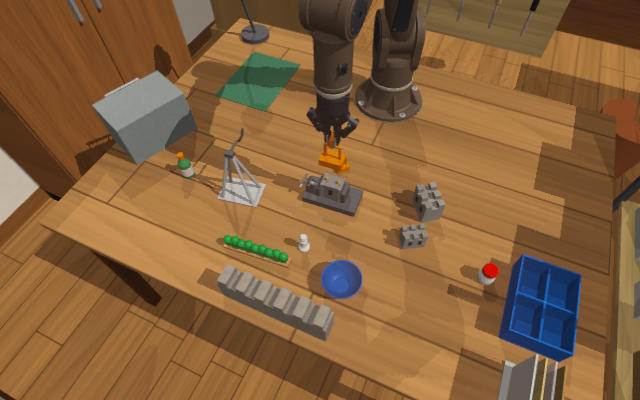

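View pics/d3.png

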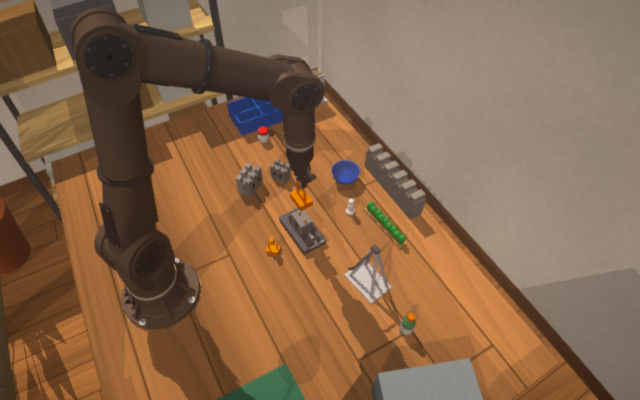

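Run:
```python
from h import *
w=cv2.imread('pics/w3.png');g(w,255,140,395,260,5,'pics/w3c.png')
```

```text
(no output)
```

View pics/w3c.png

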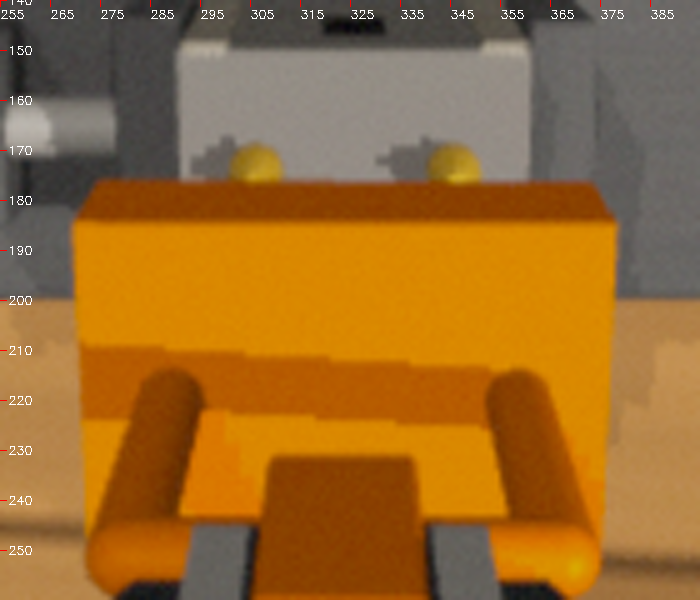

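Run:
```python
from fit import *
import pickle
o=pickle.load(open('w3.pkl','rb'));E=ext('wrist',camera_params('wrist'),o)
# params x,y,yaw,zorigin
l=[((-22,-32,22),(270,184.5)),((-22,32,22),(377.5,184.5)),((-22,-32,0),(274.5,176.5)),((-22,32,0),(373.5,176.5)),]
def w(p,X):
    c,s=np.cos(p[2]),np.sin(p[2]);return np.array([p[0]+c*X[0]-s*X[1],p[1]+s*X[0]+c*X[1],X[2]+p[3]])
f=lambda p:np.concatenate([proj('wrist',w(p,X),E=E)[0]-uv for X,uv in l])
r=least_squares(f,[507,-12,.06,177]);print(r.x,np.degrees(r.x[2]),f(r.x).round(1),'rel',r.x[[0,1,3]]-o['ee_pos'])
# upper end of pads
print([proj('wrist',w(r.x,X),E=E) for X in [(0,-21,66),(0,21,66)]])
# seat from tower_lower top corners back edge z=85 and dowel tops z=98
print([atz('wrist',u,85,E=E).round(1) for u in [(290,150),(361,150)]],[atz('wrist',u,97,E=E).round(1) for u in [(306,173),(345.5,173)]])
```

```text
[ 5.06968418e+02 -1.18104627e+01  6.40744023e-02  1.74573346e+02] 3.6711928250758397 [-0.1  0.4  0.5  0.4  0.2 -0.4 -0.7 -0.4] rel [ -0.50728448   0.17795655 -95.39690661]
[array([[281.41867826, 251.72279307]]), array([[367.26884681, 251.69257884]])]
[array([484.5, -43.3,  85. ]), array([480.4,  20.4,  85. ])] [array([501.9, -27.5,  97. ]), array([499.7,   7.3,  97. ])]
```

The cover is held centred on the TCP to within 1 mm and hangs straight. Next I carry it to the approach point in front of the hook tip.

Request:
drive_tool(steps=[[-1.0, -1.5, 0, 0, 0, 0.6, 0], [-1.0, -2.5, 0, 0, 0, 0.7, 0], [-1.0, -3.2, 0, 0, 0, 0.7, 0], [-1.0, -3.5, 0, 0, 0, 0.7, 0], [-1.0, -3.5, 0, 0, 0, 0.7, 0], [0, -3.5, 0, 0, 0, 0.7, 0], [0, -3.5, 0, 0, 0, 0.7, 0], [0, -3.2, 0, 0, 0, 0.7, 0]])

```text
time_s: 4.82
ee_pos: [454.1, -257.2, 264.1]
eef_rot: [-2.036, -2.391, 0.001]
ft_force: [0.8, -0.3, 0.1]
gripper_width: 0.146
```

Request:
drive_tool(steps=[[0, -2.5, -0.5, 0, 0, 0.5, 0], [0, -1.5, -1.0, 0, 0, 0, 0], [0, -0.6, -1.5, 0, 0, 0, 0], [0, 0, 0, 0, 0, 0, 0], [0, 0, 0, 0, 0, 0, 0]])

```text
time_s: 5.23
ee_pos: [454.2, -301.0, 233.7]
eef_rot: [-2.025, -2.397, 0.002]
ft_force: [-0.0, 0.2, -0.1]
gripper_width: 0.15
```

Run:
```python
from h import *
import pickle
o=status.get_obs();im=get_image('wrist');cv2.imwrite('pics/w4.png',im);cv2.imwrite('pics/s4.png',get_image('scene'))
pickle.dump(o,open('w4.pkl','wb'))
print(o['time_s'],o['ee_pos'],o['eef_rot'],o['q'],o['ft_force'],o['gripper_width'],'yaw',np.degrees(2*np.arctan2(o['eef_rot'][1],o['eef_rot'][0])))
s=cv2.imread('pics/s4.png');g(s,190,80,320,210,6,'pics/s4c.png')
```

```text
5.2333 [ 454.1760766  -300.95031031  233.65962791] [-2.02546772e+00 -2.39668184e+00  1.80960222e-03] [ 0.0220953   0.35377265  0.62212777  1.82585767 -0.23528842  1.04027498
  2.47404663] [-0.02409606  0.17065999 -0.07439294] 0.14990135107119415 yaw -260.4031945273374
```

View pics/w4.png

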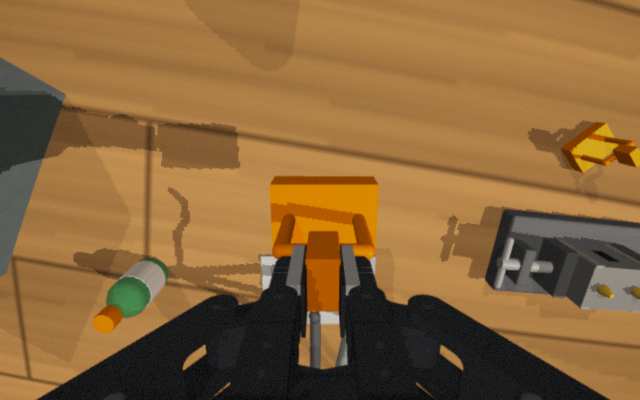

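View pics/s4c.png

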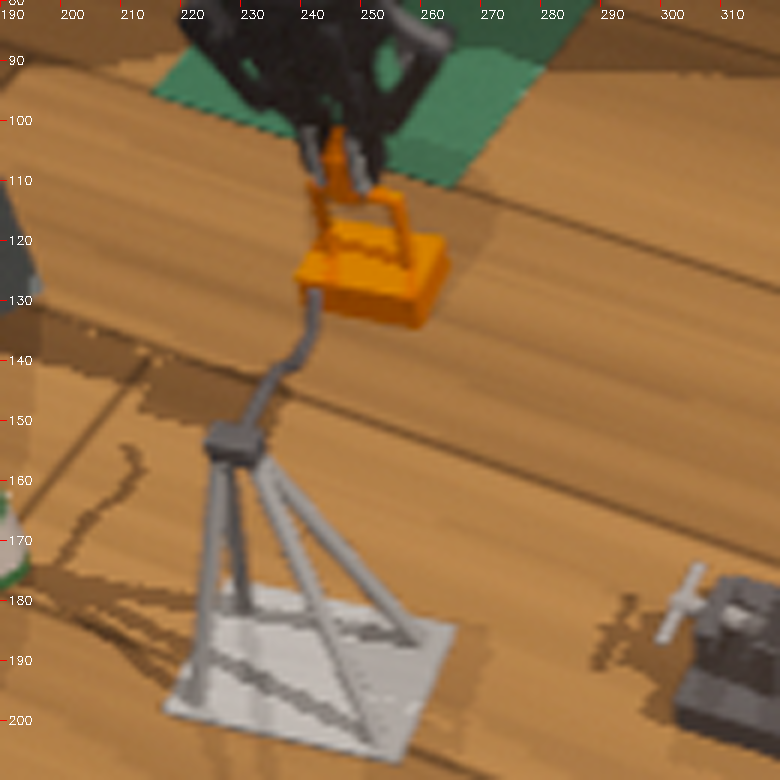

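Run:
```python
from h import *
def st(p,X,yaw=np.radians(9.7)):
    c,s=np.cos(yaw),np.sin(yaw);return [p[0]+c*X[0]-s*X[1],p[1]+s*X[0]+c*X[1],X[2]]
P=(525,-294.5)
for X in [(-20,0,188),(-8,0,170),(12,0,170),(80,0,193),(30,-65,3),(30,65,3),(120,65,3),(120,-65,3)]:
    print(X,proj('scene',st(P,X)).round(1),proj('side',st(P,X)).round(1))
t=np.array([454.2,-301,233.7]);c,s=np.cos(np.radians(9.7)),np.sin(np.radians(9.7))
for b in(-21,21): print('bar',proj('scene',t+[-s*b,c*b,-27]))
for a,b in((22,-32),(22,32),(-22,32)):print('tray',proj('scene',t+[c*a-s*b,s*a+c*b,-71]))
```

```text
(-20, 0, 188) [[241.5 127.9]] [[349.4 267.6]]
(-8, 0, 170) [[241.2 135.2]] [[352.2 268.5]]
(12, 0, 170) [[238.7 140.1]] [[357.4 264.7]]
(80, 0, 193) [[228.1 152. ]] [[375.7 247.7]]
(30, -65, 3) [[227.6 176.1]] [[371.4 302.8]]
(30, 65, 3) [[265.4 183.8]] [[344.  274.1]]
(120, 65, 3) [[255.8 206.5]] [[364.5 259.2]]
(120, -65, 3) [[216.7 198.1]] [[391.9 286.4]]
bar [[241.71103147 110.37622716]]
bar [[255.14657499 112.74751247]]
tray [[238.27857927 125.72128589]]
tray [[258.33112553 129.39344731]]
tray [[263.21856069 119.24677772]]
```

Predicted hook tip and tray positions match the picture to about 1 px, with the same small bias on both, so their relative position is good. The cover sits 5.5 mm off in stand y; I correct it and then pass the bar over the tip.

Request:
drive_tool(steps=[[0.1, -0.55, -0.5, 0, 0, 0, 0], [0, 0, 0, 0, 0, 0, 0], [1.0, 0.17, 0, 0, 0, 0, 0], [1.0, 0.17, 0, 0, 0, 0, 0], [1.0, 0.17, 0, 0, 0, 0, 0], [0, 0, 0, 0, 0, 0, 0]])

```text
time_s: 5.83
ee_pos: [489.5, -300.4, 229.9]
eef_rot: [2.022, 2.403, 0.001]
ft_force: [0.4, 0.4, -0.6]
gripper_width: 0.152
```

Run:
```python
from h import *
o=status.get_obs();cv2.imwrite('pics/s5.png',get_image('scene'));cv2.imwrite('pics/d5.png',get_image('side'))
print(o['time_s'],o['ee_pos'],o['q'],o['ft_force'])
s=cv2.imread('pics/s5.png');g(s,200,90,290,170,8,'pics/s5c.png');s=cv2.imread('pics/d5.png');g(s,310,210,400,300,7,'pics/d5c.png')
```

```text
5.8333 [ 489.45412087 -300.43523009  229.9454939 ] [ 0.02103209  0.40543889  0.60807762  1.76352031 -0.26304375  1.0535614
  2.4650119 ] [ 0.38426051  0.36040092 -0.55115773]
```

View pics/s5c.png

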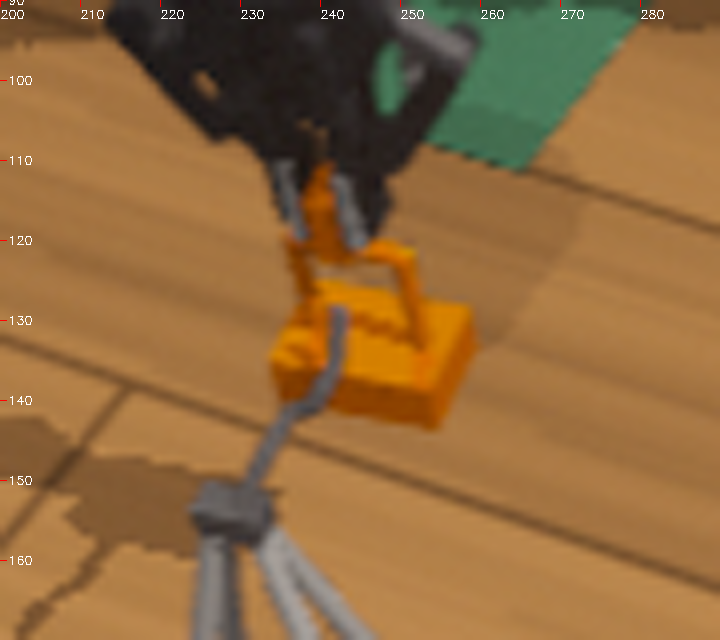

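View pics/d5c.png

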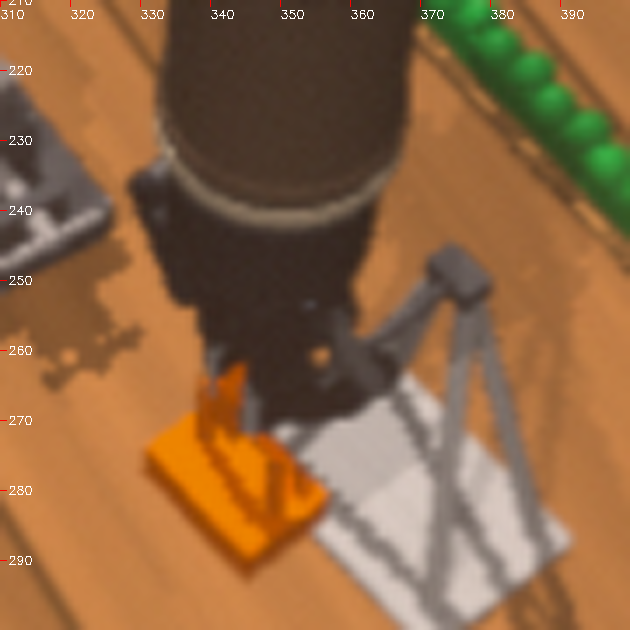

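The tip appears above the tray at (241,129), midway between the uprights. I continue over it.

Request:
drive_tool(steps=[[1.0, 0.17, 0, 0, 0, 0, 0], [1.0, 0.17, 0, 0, 0, 0, 0], [1.0, 0.17, 0, 0, 0, 0, 0], [0.7, 0.1, 0, 0, 0, 0, 0], [0, 0, 0, 0, 0, 0, 0]])

```text
time_s: 6.35
ee_pos: [525.4, -294.8, 229.7]
eef_rot: [2.024, 2.403, 0.001]
ft_force: [-0.1, 0.6, -1.3]
gripper_width: 0.146
```

Run:
```python
from h import *
o=status.get_obs();cv2.imwrite('pics/s6.png',get_image('scene'))
print(o['time_s'],o['ee_pos'],o['q'],o['ft_force'])
s=cv2.imread('pics/s6.png');g(s,200,90,290,170,8,'pics/s6c.png')
```

```text
6.35 [ 525.41461993 -294.84078758  229.7441674 ] [ 0.01026036  0.45369532  0.59818286  1.69274961 -0.28356554  1.08248235
  2.43720789] [-0.11769048  0.60801567 -1.26143319]
```

View pics/s6c.png

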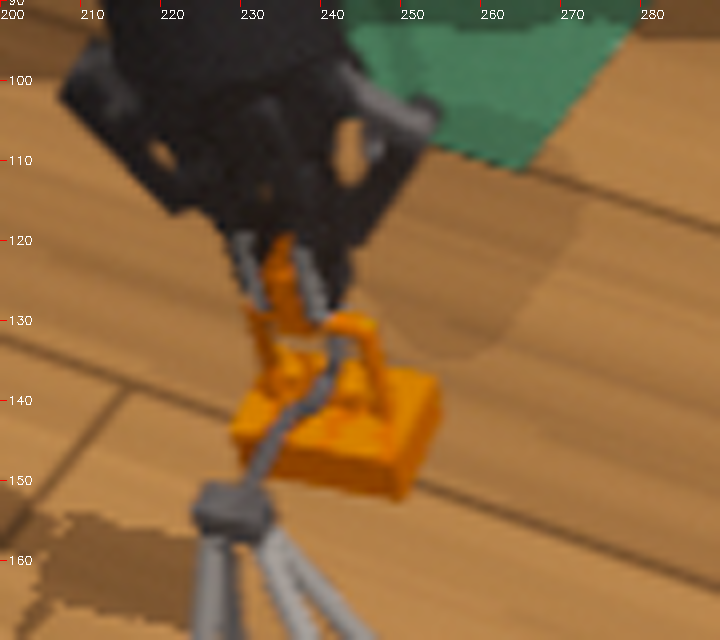

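The hook wire is threaded through the loop below the bar. Lower it.

Request:
drive_tool(steps=[[0.1, 0, -0.8, 0, 0, 0, 0], [0.1, 0, -0.7, 0, 0, 0, 0], [0, 0, -0.3, 0, 0, 0, 0], [0, 0, -0.3, 0, 0, 0, 0], [0, 0, -0.2, 0, 0, 0, 0], [0, 0, 0, 0, 0, 0, 0]])

```text
time_s: 6.9
ee_pos: [525.1, -295.8, 206.7]
eef_rot: [-2.027, -2.4, 0.0]
ft_force: [0.2, 0.4, -1.2]
gripper_width: 0.151
```

Request:
drive_tool(steps=[[0, 0, -0.15, 0, 0, 0, 0], [0, 0, -0.1, 0, 0, 0, 0], [0, 0, 0, 0, 0, 0, 0]])

```text
time_s: 7.15
ee_pos: [525.6, -296.0, 205.3]
eef_rot: [2.026, 2.4, 0.001]
ft_force: [-1.0, 1.1, 6.1]
gripper_width: 0.153
```

Contact is felt (6 N up) at TCP z 205, as predicted. I ease off a little and let go.

Request:
drive_tool(steps=[[0, 0, 0.05, 0, 0, 0, 0], [0, 0, 0, 0, 0, 0, 0.25], [0, 0, 0, 0, 0, 0, 0.5], [0, 0, 0, 0, 0, 0, 0.5], [0, 0, 0, 0, 0, 0, 0.5], [0, 0, 0, 0, 0, 0, 0.5]])

```text
time_s: 7.65
ee_pos: [525.2, -295.8, 204.9]
eef_rot: [-2.027, -2.4, 0.0]
ft_force: [-0.5, 0.5, -0.1]
gripper_width: 0.5
```

Run:
```python
from h import *
o=status.get_obs();cv2.imwrite('pics/s7.png',get_image('scene'));cv2.imwrite('pics/w7.png',get_image('wrist'))
print(o['time_s'],o['ee_pos'],o['q'],o['ft_force'],o['gripper_width'])
s=cv2.imread('pics/s7.png');g(s,200,90,290,170,8,'pics/s7c.png')
```

```text
7.65 [ 525.16928662 -295.78691028  204.92187258] [ 0.02095396  0.47881151  0.5871828   1.72153491 -0.30171869  1.03294331
  2.45191315] [-0.51454992  0.5426053  -0.09504734] 0.4998970617853001
```

View pics/s7c.png

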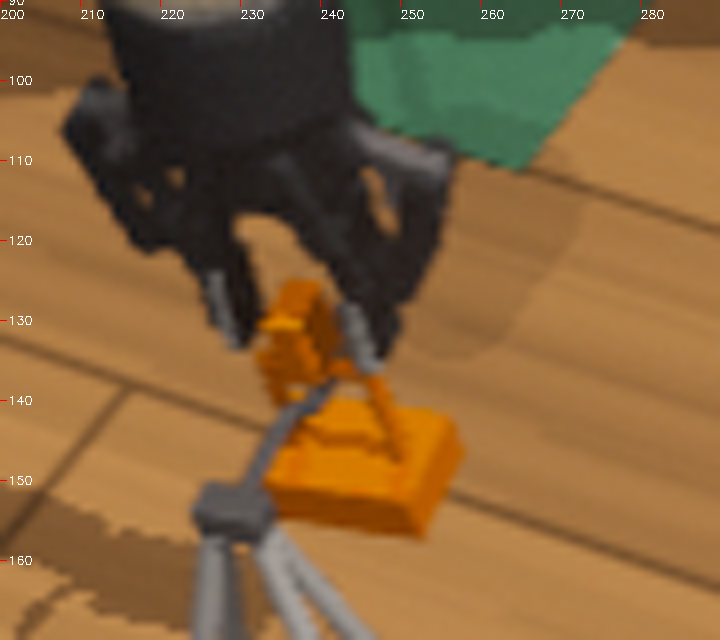

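View pics/w7.png

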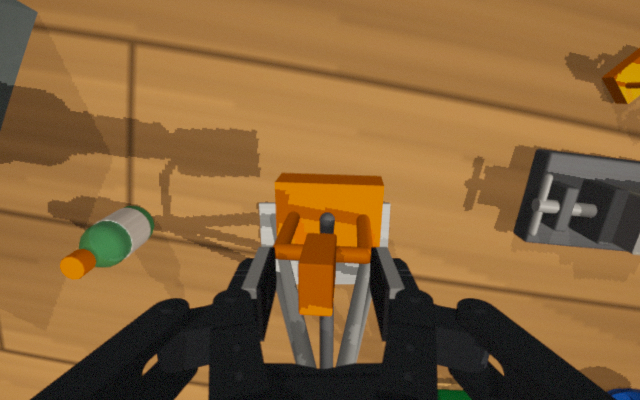

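The cover hangs by its bar on the wire in both views, with the fingers clear on either side of the tab. I retreat straight up and go to the tower.

Request:
drive_tool(steps=[[0, 0, 0.5, 0, 0, 0, 0.7], [0, 0, 1, 0, 0, 0, 0.7], [0, 0, 1.5, 0, 0, 0, 0.7], [0, 0, 2.5, 0, 0, 0, 0.7], [0, 0, 3, 0, 0, 0, 0.7], [0, 1.0, 0.5, 0, 0, -2, 0.7], [0.1, 2.5, 0, 0, 0, -4.5, 0.7], [0.1, 3.6, 0, 0, 0, -4.5, 0.7]])

```text
time_s: 8.42
ee_pos: [526.8, -227.7, 297.1]
eef_rot: [2.255, 2.182, 0.0]
ft_force: [0.1, -0.4, -0.5]
gripper_width: 0.697
```

Run:
```python
from h import *
o=status.get_obs();cv2.imwrite('pics/s8.png',get_image('scene'))
print(o['time_s'],o['ee_pos'],o['q'],o['ft_force'],o['gripper_width'])
s=cv2.imread('pics/s8.png');g(s,200,90,290,170,8,'pics/s8c.png')
```

```text
8.4167 [ 526.83273693 -227.67378475  297.11148547] [-0.17173465  0.3487652   0.66846413  1.67377104 -0.22867281  1.19526925
  2.08936421] [ 0.14715879 -0.4422454  -0.47606899] 0.6970225460099683
```

View pics/s8c.png

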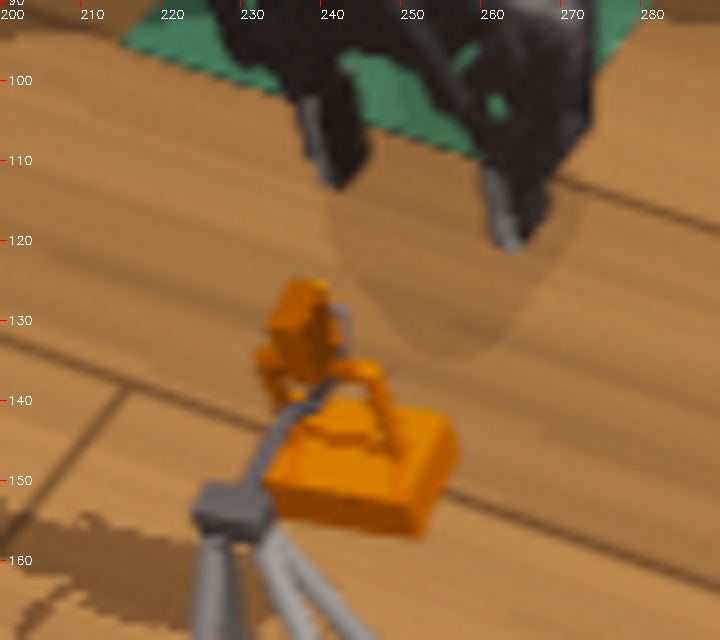

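The cover hangs free on the hook with the arm away. On the way to the tower I stop above the exposed dowels to measure the seat.

Request:
drive_tool(steps=[[-0.8, 3.5, 0, 0, 0, 0, 0.75], [-0.8, 3.6, 0, 0, 0, 0, 0.75], [-0.8, 3.6, 0, 0, 0, 0, 0.75], [-0.8, 3.6, -0.5, 0, 0, 0, 0.75], [-0.8, 3.5, -0.5, 0, 0, 0, 0.75], [-0.8, 2.5, -0.5, 0, 0, 0, 0.75], [0, 1, 0, 0, 0, 0, 0.75], [0, 0, 0, 0, 0, 0, 0.75]])

```text
time_s: 9.13
ee_pos: [479.2, -9.1, 280.6]
eef_rot: [-2.241, -2.201, -0.002]
ft_force: [-0.2, -0.4, 1.1]
gripper_width: 0.749
```

Request:
drive_tool(steps=[[0, 0, 0, 0, 0, 0, 0.75], [0, 0, 0, 0, 0, 0, 0.75]])

```text
time_s: 9.3
ee_pos: [479.9, -13.6, 280.7]
eef_rot: [2.249, 2.192, 0.001]
ft_force: [-0.4, 0.2, 0.0]
gripper_width: 0.748
```

Run:
```python
from h import *
import pickle
o=status.get_obs();w=get_image('wrist');cv2.imwrite('pics/w9.png',w);pickle.dump(o,open('w9.pkl','wb'))
print(o['time_s'],o['ee_pos'],o['eef_rot'],o['ft_force'])
g(w,240,120,400,250,5,'pics/w9c.png')
```

```text
9.3 [479.85312738 -13.57270958 280.67873517] [2.24866325e+00 2.19216827e+00 7.45691973e-04] [-0.36193385  0.19462974  0.03438829]
```

View pics/w9c.png

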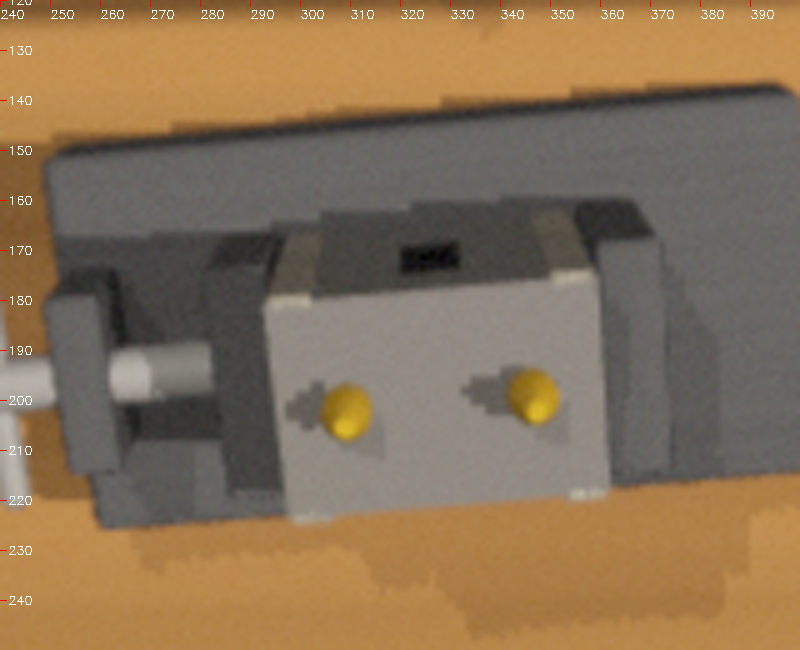

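```bash
cat > fw.py <<'E'
from fit import *
import pickle
def fitw(pk,l,x0):
    o=pickle.load(open(pk,'rb'));E=ext('wrist',camera_params('wrist'),o)
    def w(p,X):
        c,s=np.cos(p[2]),np.sin(p[2]);return np.array([p[0]+c*X[0]-s*X[1],p[1]+s*X[0]+c*X[1],X[2]])
    f=lambda p:np.concatenate([proj('wrist',w(p,X),E=E)[0]-uv for X,uv in l])
    r=least_squares(f,x0,loss='soft_l1');return r.x.round(2),np.degrees(r.x[2]).round(2),f(r.x).reshape(-1,2).round(1).tolist()
E
python3 - <<'E'
from fw import *
A=[((-22,-32,85),(292.5,181)),((-22,32,85),(359,176)),((22,32,85),(361.5,219)),((22,-32,85),(298,224.5))]
B=[((0,-18,98),(309,205.5)),((0,18,98),(346.8,202))]
print(fitw('w9.pkl',A,[504,-10,.06]));print(fitw('w9.pkl',B,[504,-10,.06]))
E
```

```text
(array([ 5.0501e+02, -9.8700e+00,  6.0000e-02]), np.float64(3.58), [[-0.1, 0.4], [0.3, -0.2], [0.3, 0.1], [-0.6, -0.2]])
(array([ 5.0409e+02, -9.8700e+00,  7.0000e-02]), np.float64(4.16), [[-0.3, 0.0], [0.3, -0.0]])
```

Seat is at (504.7,-9.9) yaw 3.6°, consistent with the cover fit. Next, the tower.

Request:
drive_tool(steps=[[0.6, 2.0, 0, 0, 0, -5.7, 0.85], [0.6, 3.5, 0, 0, 0, -5.7, 0.85], [0.6, 3.5, 0, 0, 0, -5.7, 0.85], [0.6, 3.5, 0, 0, 0, -5.7, 0.85], [0.6, 3.5, -0.5, 0, 0, -5.7, 0.85], [0.6, 3.5, -0.5, 0, 0, -5.7, 0.85], [0.6, 3.5, -0.5, 0, 0, -5.7, 0.85], [0.6, 3.3, -0.5, 0, 0, -5.7, 0.85]])

```text
time_s: 10.02
ee_pos: [528.5, 251.7, 260.0]
eef_rot: [2.926, 1.143, 0.001]
ft_force: [0.1, -0.9, 0.1]
gripper_width: 0.849
```

Request:
drive_tool(steps=[[0.6, 2.2, -0.5, 0, 0, -5.7, 0.85], [0.6, 1.2, -0.5, 0, 0, -5.7, 0.85], [0, 0, 0, 0, 0, 0, 0.85], [0, 0, 0, 0, 0, 0, 0.85], [0, 0, 0, 0, 0, 0, 0.85]])

```text
time_s: 10.43
ee_pos: [540.0, 282.9, 250.3]
eef_rot: [3.021, 0.856, 0.0]
ft_force: [0.4, -0.4, 0.5]
gripper_width: 0.847
```

Run:
```python
from h import *
import pickle
o=status.get_obs();w=get_image('wrist');cv2.imwrite('pics/w10.png',w);pickle.dump(o,open('w10.pkl','wb'))
print(o['time_s'],o['ee_pos'],o['eef_rot'],o['ft_force'])
```

```text
10.4333 [540.03113748 282.8998207  250.28983923] [3.02140995e+00 8.56373315e-01 2.19963180e-04] [ 0.41047254 -0.44194672  0.47627124]
```

View pics/w10.png

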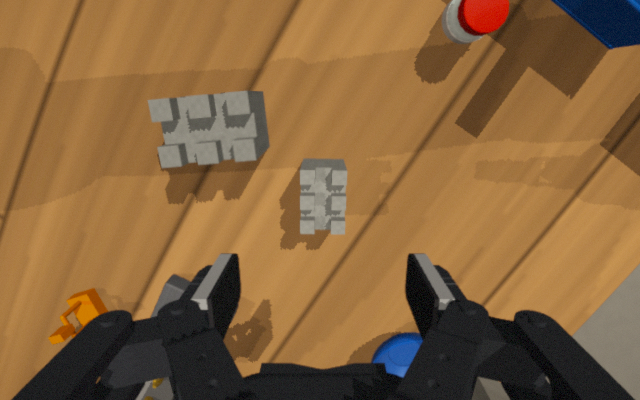

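The small tower is at (323,200), squarely aligned and clearly smaller than the look-alike at (208,130). I'll refine it.

Run:
```python
from h import *
w=cv2.imread('pics/w10.png');g(w,280,145,370,245,7,'pics/w10c.png')
```

```text
(no output)
```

View pics/w10c.png

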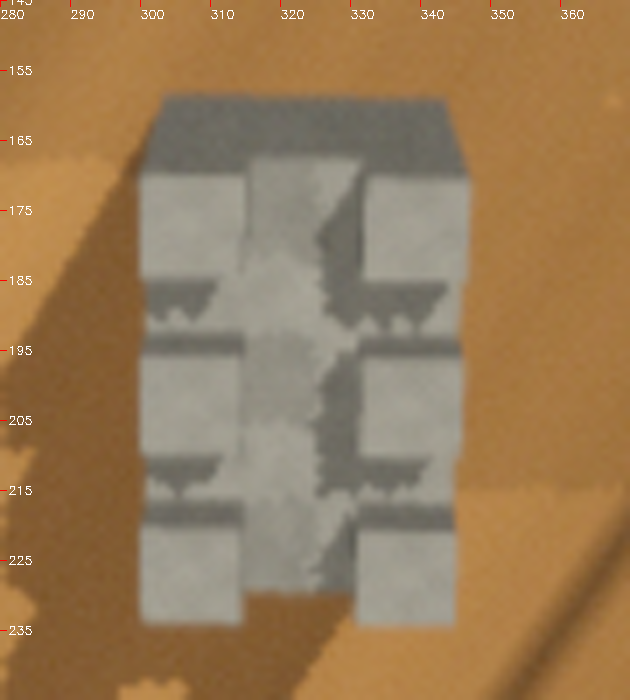

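Run:
```python
from fw import *
A=[((-22,32,60),(299.8,170)),((22,32,60),(347,170)),((22,-32,60),(344.8,234.3)),((-22,-32,60),(300,234.3)),((-22,32,0),(302.8,158.8)),((22,32,0),(343,159))]
x=fitw('w10.pkl',A,[554,261,.54]);print(x)
o=pickle.load(open('w10.pkl','rb'));print('tool yaw',np.degrees(2*np.arctan2(o['eef_rot'][1],o['eef_rot'][0])),'delta',x[0][:2]-o['ee_pos'][:2])
```

```text
(array([5.5383e+02, 2.6017e+02, 5.4000e-01]), np.float64(31.22), [[-0.3, 0.2], [-0.2, 0.6], [0.1, -0.0], [0.2, -0.4], [0.2, -0.3], [0.1, -0.1]])
tool yaw 31.649171545574507 delta [ 13.79886252 -22.7298207 ]
```

Request:
drive_tool(steps=[[1.4, -2.3, -1.0, 0, 0, -0.4, 0.85], [0, 0, -3.5, 0, 0, 0, 0.85], [0, 0, -3.5, 0, 0, 0, 0.85], [0, 0, -3.5, 0, 0, 0, 0.85], [0, 0, -3, 0, 0, 0, 0.85], [0, 0, -2, 0, 0, 0, 0.85], [0, 0, 0, 0, 0, 0, 0.85], [0, 0, 0, 0, 0, 0, 0.85]])

```text
time_s: 11.15
ee_pos: [553.3, 260.7, 85.3]
eef_rot: [3.025, 0.845, -0.002]
ft_force: [0.4, -0.1, 0.9]
gripper_width: 0.847
```

Run:
```python
from h import *
import pickle
o=status.get_obs();w=get_image('wrist');cv2.imwrite('pics/w11.png',w);pickle.dump(o,open('w11.pkl','wb'))
print(o['time_s'],o['ee_pos'],o['eef_rot'],o['ft_force'])
print('bowl',atz('scene',(342,280),25))
```

```text
11.15 [553.2866877  260.71149139  85.33564779] [ 3.02538665e+00  8.44838039e-01 -1.57398975e-03] [ 0.41148546 -0.08111645  0.92698848]
bowl [756.86986726 128.43682947  25.        ]
```

View pics/w11.png

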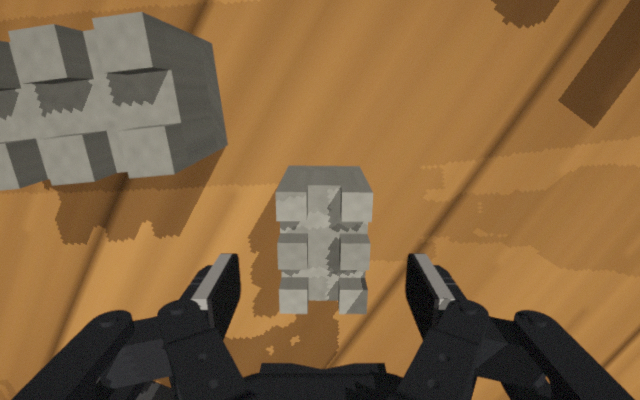

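The tower is centred between the fingers (323 vs 324 px) and the look-alike is clear of them. I descend and grip.

Request:
drive_tool(steps=[[0.05, 0, -2.5, 0, 0, 0, 0.85], [0, 0, -2, 0, 0, 0, 0.85], [0, 0, -1, 0, 0, 0, 0.85], [0, 0, 0, 0, 0, 0, 0], [0, 0, 0, 0, 0, 0, 0], [0, 0, 0, 0, 0, 0, 0], [0, 0, 0, 0, 0, 0, 0], [0, 0, 0, 0, 0, 0, 0]])

```text
time_s: 11.87
ee_pos: [554.8, 262.5, 31.8]
eef_rot: [-3.025, -0.846, -0.004]
ft_force: [-1.8, -0.8, 8.0]
gripper_width: 0.512
```

Request:
drive_tool(steps=[[0, 0, 0.2, 0, 0, 0, 0], [0, 0, 0, 0, 0, 0, 0]])

```text
time_s: 12.03
ee_pos: [554.1, 262.4, 32.9]
eef_rot: [-3.025, -0.846, -0.002]
ft_force: [0.4, -0.0, -2.5]
gripper_width: 0.507
```

Request:
drive_tool(steps=[[0, 0, 0.5, 0, 0, 0, 0], [0, 0, 1.5, 0, 0, 0, 0], [0, 0, 3, 0, 0, 0, 0], [0, 0, 4, 0, 0, 0, 0], [0, 0, 4, 0, 0, 0, 0], [0, 0, 2, 0, 0, 0, 0], [0, 0, 0, 0, 0, 0, 0], [0, 0, 0, 0, 0, 0, 0]])

```text
time_s: 12.7
ee_pos: [554.1, 262.5, 183.2]
eef_rot: [-3.024, -0.846, -0.003]
ft_force: [0.1, 0.6, -2.4]
gripper_width: 0.508
```

Run:
```python
from h import *
import pickle
o=status.get_obs();w=get_image('wrist');cv2.imwrite('pics/w12.png',w);pickle.dump(o,open('w12.pkl','wb'))
print(o['time_s'],o['ee_pos'],o['eef_rot'],o['ft_force'],o['gripper_width'])
g(w,250,130,400,270,5,'pics/w12c.png')
```

```text
12.7 [554.09808362 262.52395412 183.22610079] [-3.02432309 -0.84639032 -0.00349561] [ 0.07125551  0.60556834 -2.43810577] 0.5081761492169418
```

View pics/w12c.png

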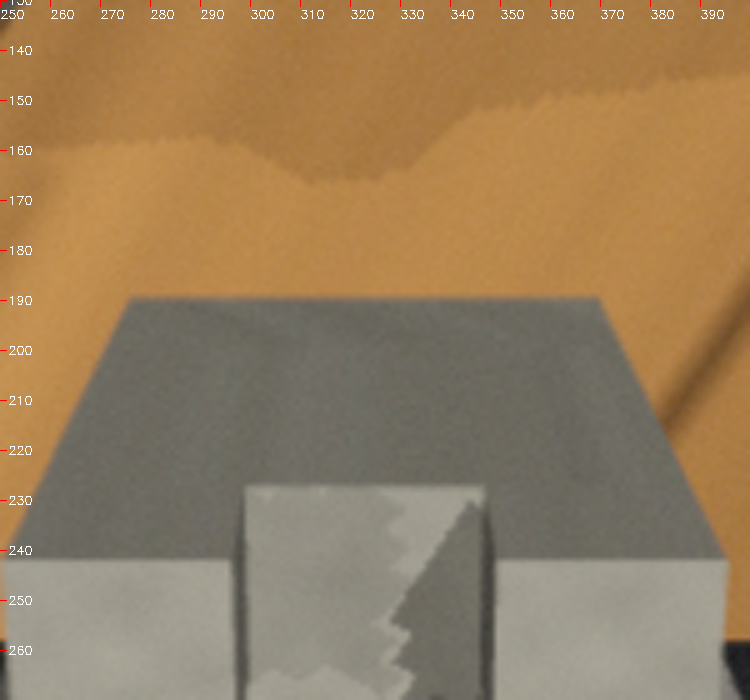

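```bash
cat > f12.py <<'E'
from fit import *
T=np.array(camera_params('wrist')['tool_from_camera'])
# in tool frame: image right=tool x = tower x ; tower y = -tool y ; tower z = -tool z
l=[((-22,32,0),(276,189.8)),((22,32,0),(369.5,189.8)),((-22,32,60),(249.5,242)),((22,32,60),(395.5,242)),((-22,32,0),(276,189.8)),((22,32,0),(369.5,189.8))]
def w(p,X):
    c,s=np.cos(p[2]),np.sin(p[2]);X=R.from_euler('xy',[p[4] if len(p)>4 else 0,0]).apply(X)
    return np.array([p[0]+c*X[0]-s*X[1],-(p[1]+s*X[0]+c*X[1]),p[3]-X[2]])
for n in(4,5):
    f=lambda p:np.concatenate([proj('wrist',w(p,X),E=T)[0]-uv for X,uv in l])
    r=least_squares(f,[0,0,0,32,0][:n]);print(r.x.round(3),f(r.x).round(1))
E
python3 f12.py
```

```text
[-4.3500e-01 -1.1960e+00  1.0000e-03  3.1638e+01] [-0.3 -0.2  0.  -0.2  0.5  0.3 -0.2  0.3 -0.3 -0.2  0.  -0.2]
[-4.3500e-01 -1.2490e+00  1.0000e-03  3.1325e+01 -4.0000e-03] [-0.4  0.   0.1  0.   0.4 -0.  -0.  -0.  -0.4  0.   0.1  0. ]
```

The tower is held straight, offset (-0.4,-1.4) mm from the TCP in its own axes, with its underside 31.6 mm below. I carry it over the dowels.

Request:
drive_tool(steps=[[-0.3, -1.5, 0, 0, 0, -2.0, 0], [-0.6, -3.0, 0, 0, 0, -3.5, 0], [-0.6, -3.5, 0, 0, 0, -3.5, 0], [-0.6, -3.6, 0, 0, 0, -3.5, 0], [-0.6, -3.6, 0, 0, 0, -3.5, 0], [-0.6, -3.6, 0, 0, 0, -3.5, 0], [-0.6, -3.5, 0, 0, 0, -3.5, 0], [-0.6, -2.8, 0, 0, 0, -3.0, 0]])

```text
time_s: 13.42
ee_pos: [506.5, 7.8, 180.7]
eef_rot: [3.137, 0.134, -0.005]
ft_force: [-0.1, -0.2, -2.5]
gripper_width: 0.504
```

Request:
drive_tool(steps=[[-0.3, -1.3, -1.0, 0, 0, -1.6, 0], [0, -0.5, -1.0, 0, 0, 0, 0], [0, 0, -0.5, 0, 0, 0, 0], [0, 0, 0, 0, 0, 0, 0], [0, 0, 0, 0, 0, 0, 0], [0, 0, 0, 0, 0, 0, 0]])

```text
time_s: 13.92
ee_pos: [506.0, -5.5, 156.8]
eef_rot: [3.14, 0.104, -0.001]
ft_force: [-0.3, 0.4, -1.1]
gripper_width: 0.505
```

Run:
```python
from h import *
import pickle
o=status.get_obs();w=get_image('wrist');cv2.imwrite('pics/w13.png',w);pickle.dump(o,open('w13.pkl','wb'))
print(o['time_s'],o['ee_pos'],o['eef_rot'],o['ft_force'],o['gripper_width'],np.degrees(2*np.arctan2(o['eef_rot'][1],o['eef_rot'][0])))
cv2.imwrite('pics/s13.png',get_image('scene'));s=cv2.imread('pics/s13.png');g(s,290,120,380,220,7,'pics/s13c.png')
cv2.imwrite('pics/d13.png',get_image('side'));s=cv2.imread('pics/d13.png');g(s,270,170,340,260,7,'pics/d13c.png')
```

```text
13.9167 [506.02017098  -5.54652475 156.79647826] [ 3.13981614e+00  1.03990298e-01 -6.93212755e-04] [-0.30095828  0.42170954 -1.07390878] 0.5053070749851383 3.793870566450876
```

View pics/w13.png

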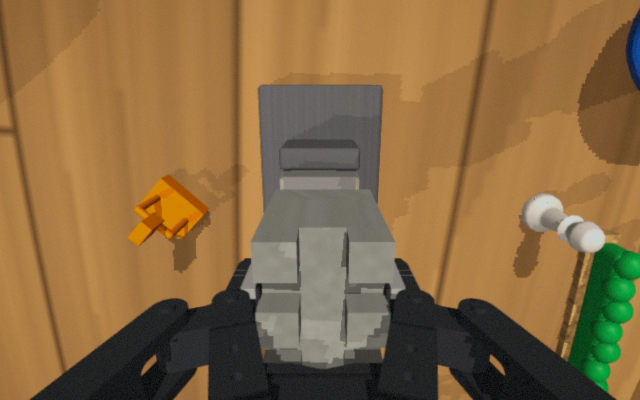

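View pics/s13c.png

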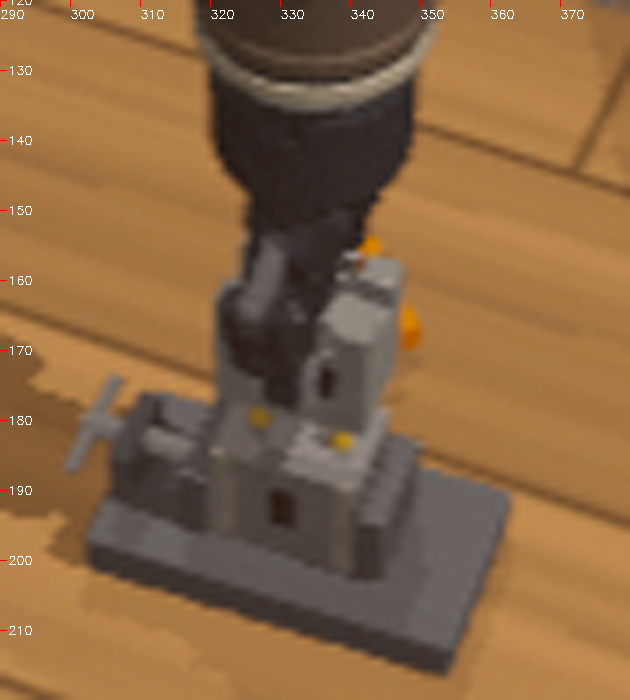

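View pics/d13c.png

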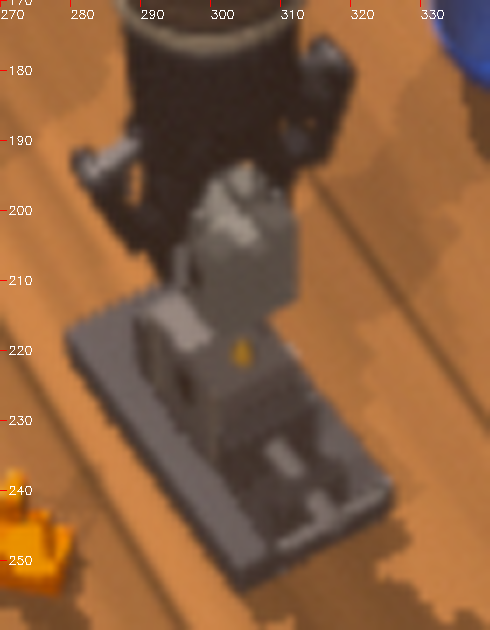

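Run:
```python
from h import *
w=cv2.imread('pics/w13.png');g(w,240,130,400,250,5,'pics/w13c.png')
```

```text
(no output)
```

View pics/w13c.png

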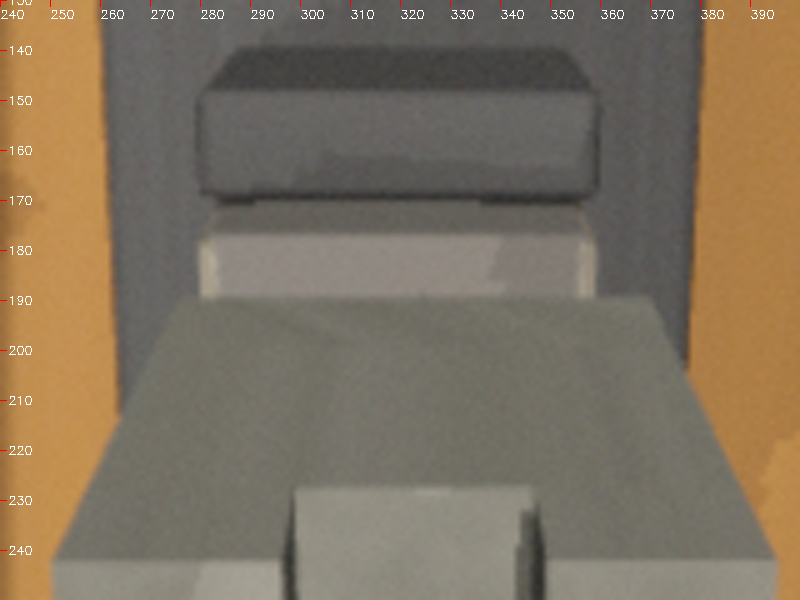

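Run:
```python
from fw import *
print(fitw('w13.pkl',[((-22,32,85),(280.5,177)),((22,32,85),(358.5,177)),],[504.7,-9.9,.06]))
o=pickle.load(open('w13.pkl','rb'));yaw=np.radians(3.8);c,s=np.cos(yaw),np.sin(yaw)
t=o['ee_pos'][:2]+[c*-.4-s*-1.4,s*-.4+c*-1.4];print('tower now',t)
print('needed',np.array([504.7,-9.9])-t)
```

```text
(array([ 5.0439e+02, -1.0490e+01,  7.0000e-02]), np.float64(3.87), [[1.3, -0.0], [-1.3, -0.0]])
tower now [505.71383385  -6.96995637]
needed [-1.01383385 -2.93004363]
```

An independent estimate in this pose gives the seat at (504.4,-10.5), which agrees within 1 mm. I correct by (-1.1,-3.2) mm and go down to just above the dowels.

Request:
drive_tool(steps=[[-0.11, -0.32, -1.0, 0, 0, 0, 0], [0, 0, -1.0, 0, 0, 0, 0], [0, 0, 0, 0, 0, 0, 0], [0, 0, 0, 0, 0, 0, 0], [0, 0, 0, 0, 0, 0, 0]])

```text
time_s: 14.48
ee_pos: [504.5, -10.2, 136.8]
eef_rot: [3.14, 0.1, -0.001]
ft_force: [0.5, 0.2, -2.2]
gripper_width: 0.509
```

Run:
```python
from h import *
import pickle
o=status.get_obs();pickle.dump(o,open('w14.pkl','wb'))
print(o['time_s'],o['ee_pos'],o['eef_rot'],o['ft_force'],np.degrees(2*np.arctan2(o['eef_rot'][1],o['eef_rot'][0])))
w=get_image('wrist');g(w,240,130,400,250,5,'pics/w14c.png')
s=get_image('scene');g(s,300,130,370,210,9,'pics/s14c.png')
```

```text
14.4833 [504.53927274 -10.15814371 136.82130269] [ 3.13980108e+00  9.96927049e-02 -7.72960862e-04] [ 0.50105712  0.18566689 -2.2312084 ] 3.6372067943303574
```

View pics/w14c.png

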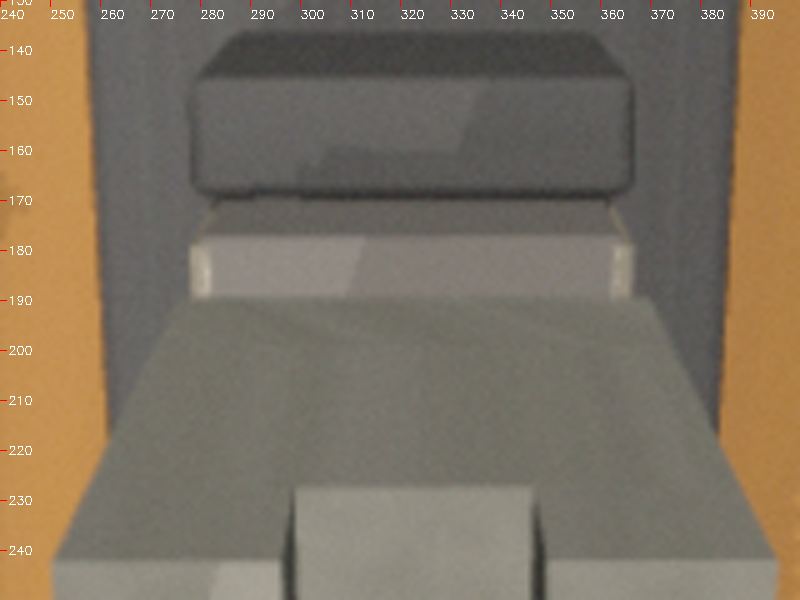

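View pics/s14c.png

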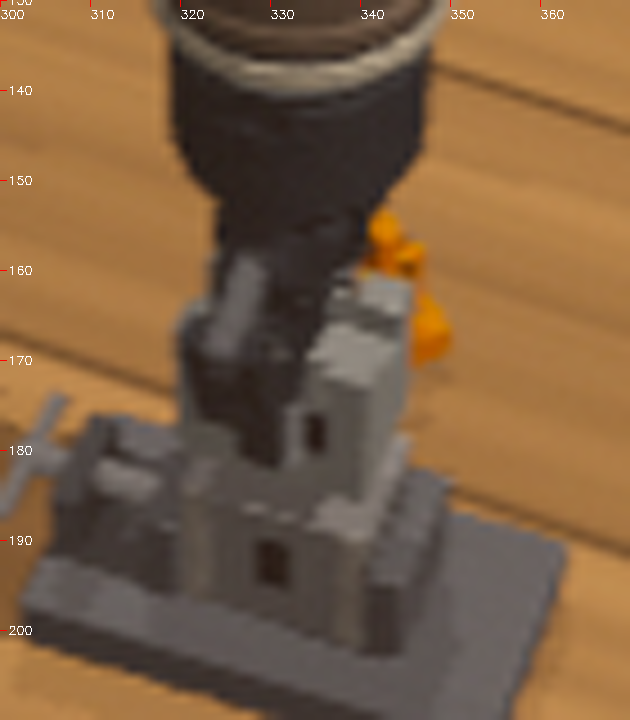

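Run:
```python
from fw import *
print(fitw('w14.pkl',[((-22,32,85),(278.5,177.5)),((22,32,85),(366,177.5)),],[504.7,-9.9,.06]))
# tower +y bottom edge, z=105.2, same picture
print(fitw('w14.pkl',[((-22,32,105.2),(276,189.8)),((22,32,105.2),(369.5,189.8)),],[504.7,-9.9,.06]))
```

```text
(array([ 5.0424e+02, -1.0540e+01,  6.0000e-02]), np.float64(3.72), [[1.8, -0.0], [-1.8, -0.0]])
(array([ 5.0458e+02, -1.1640e+01,  6.0000e-02]), np.float64(3.72), [[-0.2, 0.0], [0.2, 0.0]])
```

The tower is now about 1.5 mm too far in -y relative to the seat seen in the same picture. I correct it, then lower in small steps while watching the force.

Request:
drive_tool(steps=[[0, 0.15, 0, 0, 0, 0, 0], [0, 0, -0.4, 0, 0, 0, 0], [0, 0, -0.4, 0, 0, 0, 0], [0, 0, 0, 0, 0, 0, 0], [0, 0, 0, 0, 0, 0, 0]])

```text
time_s: 15.0
ee_pos: [504.4, -8.5, 128.7]
eef_rot: [3.14, 0.1, -0.001]
ft_force: [0.4, -0.4, -2.1]
gripper_width: 0.509
```

Request:
drive_tool(steps=[[0, 0, -0.15, 0, 0, 0, 0], [0, 0, -0.15, 0, 0, 0, 0], [0, 0, 0, 0, 0, 0, 0]])

```text
time_s: 15.25
ee_pos: [504.5, -8.5, 125.8]
eef_rot: [3.14, 0.1, -0.0]
ft_force: [0.2, -0.3, -1.3]
gripper_width: 0.502
```

No contact with the dowels yet the underside is at about 94, below their tops, so they have entered the sockets.

Request:
drive_tool(steps=[[0, 0, -0.2, 0, 0, 0, 0], [0, 0, -0.2, 0, 0, 0, 0], [0, 0, 0, 0, 0, 0, 0]])

```text
time_s: 15.5
ee_pos: [504.4, -8.5, 121.7]
eef_rot: [3.14, 0.1, -0.001]
ft_force: [-0.3, 0.2, -1.7]
gripper_width: 0.509
```

Request:
drive_tool(steps=[[0, 0, -0.2, 0, 0, 0, 0], [0, 0, -0.1, 0, 0, 0, 0], [0, 0, 0, 0, 0, 0, 0]])

```text
time_s: 15.75
ee_pos: [504.5, -8.5, 118.8]
eef_rot: [3.14, 0.1, -0.0]
ft_force: [-0.9, 0.2, -0.9]
gripper_width: 0.506
```

Request:
drive_tool(steps=[[0, 0, -0.1, 0, 0, 0, 0], [0, 0, -0.1, 0, 0, 0, 0], [0, 0, 0, 0, 0, 0, 0], [0, 0, 0, 0, 0, 0, 0]])

```text
time_s: 16.08
ee_pos: [504.6, -8.5, 117.0]
eef_rot: [3.14, 0.1, -0.0]
ft_force: [-0.6, -0.8, -1.3]
gripper_width: 0.505
```

Request:
drive_tool(steps=[[0, 0, -0.08, 0, 0, 0, 0], [0, 0, 0, 0, 0, 0, 0], [0, 0, 0, 0, 0, 0, 0]])

```text
time_s: 16.33
ee_pos: [504.7, -8.5, 116.7]
eef_rot: [-3.139, -0.1, -0.0]
ft_force: [-2.9, 1.0, 6.6]
gripper_width: 0.505
```

Contact at z 116.7, as predicted for fully home. I press a little more.

Request:
drive_tool(steps=[[0, 0, -0.04, 0, 0, 0, 0], [0, 0, 0, 0, 0, 0, 0], [0, 0, 0, 0, 0, 0, 0], [0, 0, 0, 0, 0, 0, 0], [0, 0, 0, 0, 0, 0, 0], [0, 0, 0, 0, 0, 0, 0]])

```text
time_s: 16.83
ee_pos: [504.7, -8.5, 116.7]
eef_rot: [-3.139, -0.1, -0.001]
ft_force: [-5.3, 0.4, 13.6]
gripper_width: 0.508
```

Run:
```python
from h import *
import pickle
o=status.get_obs();pickle.dump(o,open('w15.pkl','wb'))
print(o['time_s'],o['ee_pos'],o['eef_rot'],o['ft_force'],o['gripper_width'])
s=get_image('scene');g(s,300,130,370,210,8,'pics/s15c.png');g(s,200,90,290,170,8,'pics/s15h.png');cv2.imwrite('pics/s15.png',s)
print(status.get_obs()['ft_force'])
d=get_image('side');g(d,270,180,340,260,8,'pics/d15c.png');g(d,320,230,400,310,8,'pics/d15h.png')
print(status.get_obs()['ft_force'])
```

```text
16.8333 [504.71458989  -8.50609669 116.69280644] [-3.13902279e+00 -9.99545125e-02 -6.93932768e-04] [-5.25115026  0.37926076 13.55705712] 0.5078892296391551
[-5.69601219  1.71194227 14.03753524]
[-4.68974593  1.76666037 13.39107281]
```

View pics/s15c.png

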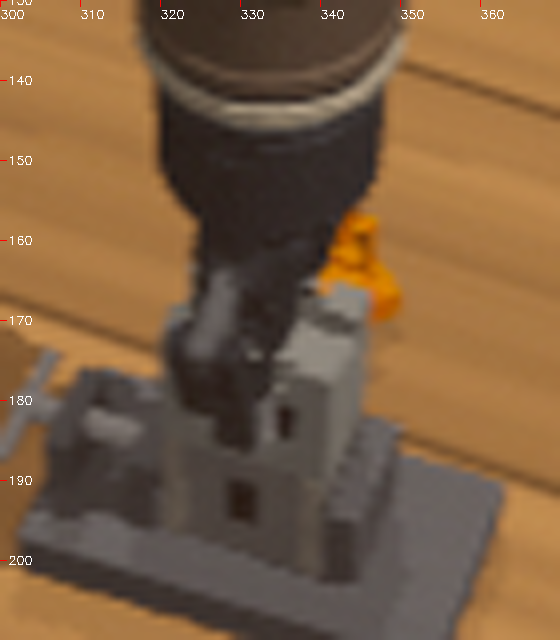

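View pics/d15c.png

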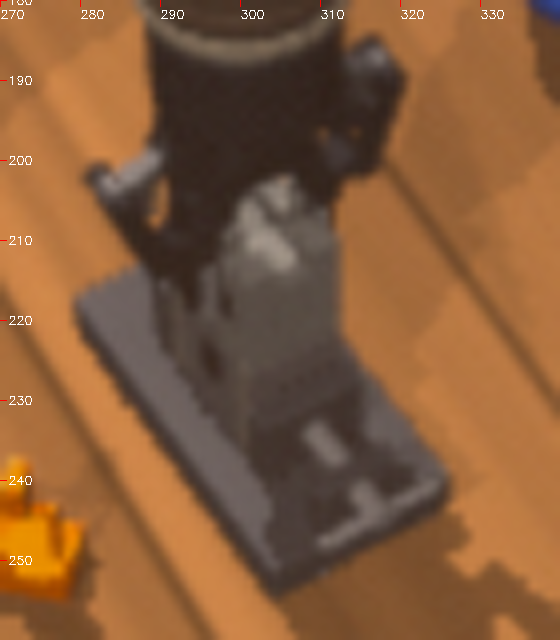

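View pics/s15h.png

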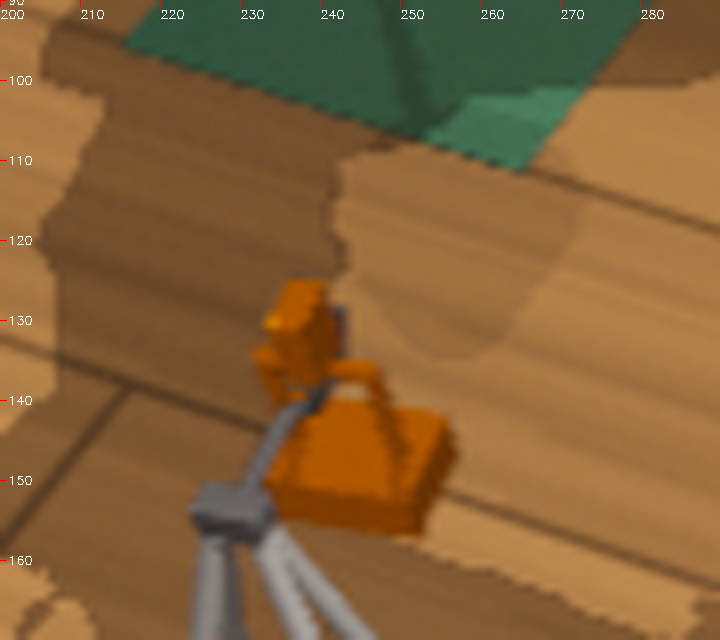

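View pics/d15h.png

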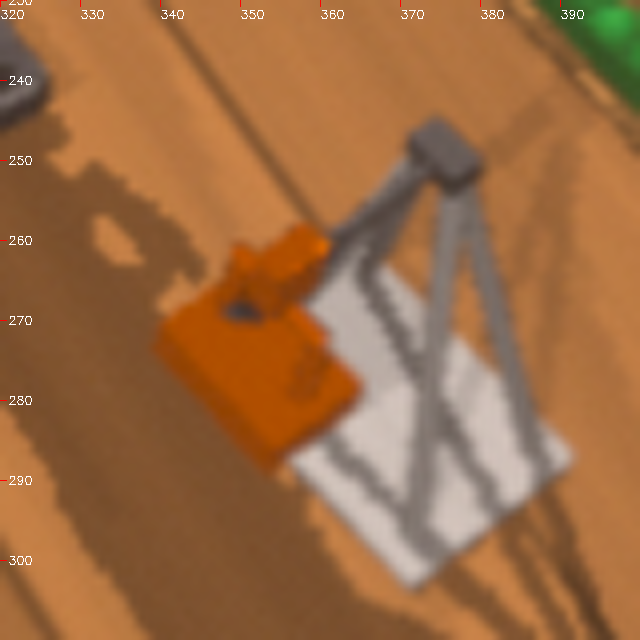

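Seated: TCP height 116.7 puts the underside at 85.1, with no visible gap in either view, and 13.5 N registers up on the tool. The cover hangs still but leans somewhat, so I measure its tilt.

Run:
```python
from fit import *
S,D='scene','side'
l=[(S,(22,32,22),(251.5,152.5)),(S,(-22,32,22),(256,142)),(S,(22,32,0),(251.5,157)),(S,(22,-32,22),(233,150)),
(D,(-22,32,22),(340,271)),(D,(-22,-32,22),(353.5,286.5)),(D,(22,-32,22),(364,278.5)),(D,(-22,-32,0),(353.5,289))]
def w(p,X):
    r=R.from_euler('zyx',[p[3],p[4],p[5]]) # about bar
    return r.apply(np.array(X)-[0,0,66])+p[:3]
f=lambda p:np.concatenate([proj(v,w(p,X))[0]-uv for v,X,uv in l])
r=least_squares(f,[525,-295,177,.17,0,0],loss='soft_l1')
z=R.from_euler('zyx',r.x[3:]).apply([0,0,1])
print(r.x.round(2),'tilt',np.arccos(z[2]),f(r.x).reshape(-1,2).round(1).tolist())
o=status.get_obs();print(o['time_s'],o['ft_force'])
```

```text
[ 5.1991e+02 -2.9744e+02  1.7263e+02  1.8000e-01 -3.0000e-02  1.0000e-01] tilt 0.10105709710007767 [[-0.5, -0.2], [0.1, 0.0], [1.2, 0.5], [-1.8, -0.1], [-1.0, -0.2], [0.1, 0.3], [0.8, -0.7], [-0.7, 0.6]]
16.9333 [-4.68974593  1.76666037 13.39107281]
```

The tilt is about 0.1 rad and the bar is about 7 mm from its rest point, both well within limits. I ease the press toward 10 N and hold.

Request:
drive_tool(steps=[[0, 0, 0.02, 0, 0, 0, 0], [0, 0, 0, 0, 0, 0, 0], [0, 0, 0, 0, 0, 0, 0], [0, 0, 0, 0, 0, 0, 0], [0, 0, 0, 0, 0, 0, 0], [0, 0, 0, 0, 0, 0, 0], [0, 0, 0, 0, 0, 0, 0], [0, 0, 0, 0, 0, 0, 0]])

```text
time_s: 17.6
ee_pos: [504.7, -8.5, 116.7]
eef_rot: [-3.139, -0.1, -0.001]
ft_force: [-3.9, 0.3, 10.7]
gripper_width: 0.507
```

Run:
```python
from h import *
o=status.get_obs();print(o['ft_force'],o['ee_pos']);print(order.finish_job())
```

```text
[-3.93309407  0.28303658 10.72314329] [504.68614725  -8.518094   116.70424572]
the job is handed in; nothing more can be done
None
```

I hung the cover on the stand's hook and let go of it. I then set the smaller tower section over the dowels and handed the job in at about 17.6 s, with the gripper still holding it pressed down. No verdict is reported back.

**Cover:** it hangs still and clear of the arm. My fit puts its tilt at about 0.1 rad and its bar about 7 mm from the rest point. That fit is coarse (some points were off by nearly 2 pixels), but both values are well inside the limits.

**Tower:**
- **Seating:** the underside is at about 85 mm, level with the lower section's top. No gap shows in either fixed view.
- **Alignment:** it is centred to about 1 mm and turned less than 1° from the lower section.
- **Press:** the wrist force sensor reads 10.7 N upward, plus about 4 N sideways, probably a socket resting against a dowel.

My estimates of the seat position disagreed by about 1 mm. The dowels still went into the sockets without any rise in force. I did not measure the clutter again afterwards; no move went near it.

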